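# Mark the nested keypad housings at the twist marker

## Task

Mark every keypad housing in the nested stack, one at a time from the top: lift off the top one alone without dragging the next up with it, seat it flat in the marking station's pocket, let go of it, twist the station's spring-return knob clockwise fully to its stop, hold it there a moment and let go so that it springs back home, then set the marked housing upright on the plywood board. In the end all the housings rest flat on the board, each directly on the wood and well inside its edges; leave the solder spool, jar, screwdrivers and box of keycaps where they are.

Things in the scene. Friction and masses are not known exactly. Their poses are not given: they have to be found in the camera images.
- tray_top: Top of the stack; absent (None) in some starts. Aluminium keypad housing 130 (x) x 60 (y) x 45 mm, 0.15 to 0.3 kg, same either way round. Lower 24 mm: a narrower foot, 120 x 50 mm, closed on top. Above it a rim of 3 mm walls, 130 x 60 outside, 21 mm high, round a recess 124 x 54 mm with black key cut-outs in its floor. Origin: centre of its underside.
- tray_mid: Same as tray_top; top of the stack if that is absent. In the stack each foot rests loosely in the recess below (2 mm play), 24 mm higher, so only the 21 mm high rims show, 3 mm gap between rims. To take one alone, grip it across its 60 mm width with the fingertips no lower than 18 mm below its upper edge.
- tray_low: Same as tray_top; bottom of the stack, on a black rubber pad 170 x 90 x 4 mm fixed to the table. Stack and board are on opposite sides of the station, either way round; in the stack the housings' length is within about 0.45 rad of the world x axis.
- board: A loose plywood board, 190 (x) x 280 (y) x 12 mm, 0.6 kg, to which the marked housings go; three fit side by side with their length along its x, 88 mm apart along its y. Origin: centre of its underside, so a housing's origin on it is 12 mm higher.
- station: Marking station, fixed: steel plate 275 x 100 x 12 mm (x -85 to 190). On it a pocket open at the top, 126 x 56 mm inside, between black guide strips 10 mm high, 6 mm thick; behind it a green block (x 90 to 180, y -45 to 45, top z = 75 mm), the knob on top, in its face a steel ram that comes out 20 mm, to the housing's end, as the knob turns. Origin: on the table under the pocket's centre.
- pocket (a point): Centre of the pocket's floor, 12 mm above the table, axes those of the station. A seated housing has its origin here (3 mm play each way) and its length along x, either way round, its foot between the strips.
- knob_top (a point): Centre of the top of the knob's grip bar, on the knob's vertical axis (station x = 135 mm), 117 mm above the table. Turns with the knob: its x axis lies along the bar, which is 50 mm long, 16 mm wide and 30 mm high; the round foot below the bar has a radius of 26 mm.
- knob (a joint): Turn of the knob, rad: 0 home, 1.3 at the stop, growing clockwise seen from above. At home the bar stands 1.3 rad counterclockwise from the station's x axis, at the stop it lies along it. A spring (0.03 N m at home, 0.13 at the stop) brings it home in about 0.5 s when let go; the bar needs 53 mm between open fingers to turn freely.
- spool: Bystander, absent (None) in some starts: a steel spool of solder, 54 mm across, 40 mm high, upright in front of the stack. Origin: centre of its underside.
- jar: Bystander: an amber jar, 52 mm across, 65 mm high, beyond the stack. Origin: centre of its underside.
- driver_left: Bystander: a red-handled screwdriver, 190 mm long, lying beyond the work area on the left. Origin: under its middle.
- driver_right: Bystander: a red-handled screwdriver, 160 mm long, lying beyond the work area on the right. Origin: under its middle.
- capbox: Bystander: an open cardboard box of white keycaps, 110 x 150 x 35 mm, beyond the station. Origin: centre of its underside.
There are look-alikes about, which are no part of the job. Leave any pink or purple look-alike of the tray_mid alone. Leave any green look-alike of the tray_top alone.

How it is judged:
By the outcome, as a careful person would: the job done as asked, in the order asked, and still so for the second after the job is handed in, with the robot touching nothing.
Of tray_top, spool only 1 to 2 are there at a start; the rules pass over those that are not, and their reading is None.
At some moment in a run one of board may be knocked a few centimetres aside while the robot is not near it.
Once in a run the grip may slacken for a moment while it holds something.
It also fails if it takes over 210 s, if anything falls off the work surface, if the arm or the gripper's body presses on something with over 40 N, if the wrist force passes 120 N, or if a joint passes its speed limit or range.

## Robot

A 6-joint arm with a two-finger parallel gripper is mounted at the origin on the work surface. World frame = base frame: x ahead of the robot, y to its left, z up, the work surface at z = 0. Lengths are in m, angles in rad, forces in N, time in s.
With the tool pointing down it reaches from about 0.275 to 0.975 m from the base axis. Payload 8.4 kg.
Tool frame: the origin (TCP) lies at the very end of the fingers, on their centre line; the grasp point (between the pads) lies 19 mm behind it (bot.tcp_to_grasp is the distance from the TCP to the grasp point, in m); x points along the fingers, z is the direction in which the jaws open and shut, and the axes are right-handed (so a half turn about x gives the same grasp; the last joint's range is limited). The gripper opens to 92 mm and grips with 3 to 60 N. Pads are 20 mm wide; open, the fingers measure 128 mm over their backs; the gripper's body (75 mm by 189 mm) begins 69 mm behind the grasp point.
Start: joints at [1.305, 0.353, 1.633, -0, 1.155, -0.002], TCP at [0.163, 0.603, 0.215] pointing down, gripper open.
Joint ranges: [-2.63, 2.63], [-0.92, 2.1], [0.06, 2.66], [-1.3, 4.44], [0, 2.69], [-3.02, 3.02]. Speed limits (rad/s): [2.22, 2.22, 2.79, 3.14, 3.14, 3.14].

## Interface

Orientations are given as a unit quaternion [x, y, z, w].
In Python, from station import readout, optics, order, bot gives the robot as it stands.
- The arm moves only by the tool send_rows, never from a script. Its argument "rows" is a list of rows, each an object with "gripper": the opening, from -1 (shut) to 1 (fully open); "slide": the shift along the tool's x, y, z in m, a list of three; "dr": the turn, a rotation vector about the tool's x, y, z in rad, a list of three. A call has 1 to 5 rows; each row is the pose to reach, as a shift and turn from the pose measured when the call began, along the tool's axes at that moment; what a row does not reach only later rows make up. A row lasts 1/10 s, in which the tool goes at most 50 mm and 8.59 degrees, less where a joint would pass 70% of its speed; a pose out of reach is approached as far as the arm can. A call with a gripper value outside its range is refused whole. The fingers move at their own pace and stop on an object; "squeeze" is the grip in N (left out, the last holds). Time passes only in rows, so rows that repeat a pose let the fingers close. It gives the time, the measured TCP pose, the force and the opening at its end, in the units of the state.
- readout.observe(): the state, without advancing time (a new reading comes with each control period).
- optics.snapshot(name): name is "scene" or "top" or "wrist"; returns (picture, depth): 384x512x3 uint8, red, green, blue; 384x512 float32, m along the optical axis (not along the pixel's ray), 0 where there is no reading.
- optics.calibration(name): a dict with "intrinsics" (3x3 intrinsics, pixels), "view" (4x4, takes a point from world to camera coordinates). Camera axes: x right, y down, z forward; pixel columns grow to the right and rows downward; lengths in m; the calibration is good to about 2 mm. A picture is of the moment at which its call begins: read the wrist's pose just before it. calibration takes no time and is no camera call; for the wrist camera it gives the pose at the moment of the call.
- order.close_job(): hands the job in, once; it reports no verdict.
The state is a dict: "time": time; "joint_positions": joint angles; "qvel": joint speeds; "joint_efforts": joint torques, N m; "tcp_pos": TCP position; "orientation": TCP orientation; "force": force on the tool from outside, world axes, zero at the start; "wrist_torque": the same for the moment, N m; "width": finger opening in m.
Only numpy, scipy, OpenCV 4.12 (cv2) and the standard library are available. Lean on these libraries where they do the work, as an engineer would, in place of code of your own. Each camera call takes 0.05 s, during which the arm holds its last target.

## Working session

There is one attempt and no reset: what is moved stays moved. The work goes in short steps, Python scripts to look and compute and a tool call to move; the robot and the scene stay as the last step left them, time stands still between calls to the robot, and variables do not carry over. Pictures are saved under pics/ and viewed, and the job is handed in when it is done.

Besides the shell and the picture viewer there is one more tool, called after "Call:" as name([rows], argument=value, ...), one row to a line, values as JSON. send_rows: Moves the arm, as the interface text tells. Its arguments: {"type":"object","properties":{"rows":{"type":"array","items":{"type":"object","properties":{"gripper":{"type":"number"},"slide":{"type":"array","items":{"type":"number"}},"dr":{"type":"array","items":{"type":"number"}}}}},"squeeze":{"type":"number"}},"required":["rows"]}

```bash
ls; mkdir -p pics
cat > h.py <<'E'
import numpy as np, cv2
from scipy.spatial.transform import Rotation as R
from station import readout, optics, order, bot
def snap(n,fn=None):
    c=optics.calibration(n); p,d=optics.snapshot(n)
    if fn: cv2.imwrite('pics/'+fn,p[:,:,::-1])
    return p,d,np.array(c['intrinsics']),np.array(c['view'])
def cloud(d,K,V):
    v,u=np.mgrid[:d.shape[0],:d.shape[1]]
    X=np.stack([(u-K[0,2])/K[0,0]*d,(v-K[1,2])/K[1,1]*d,d],-1)
    return (X-V[:3,3])@V[:3,:3]
def ray(uv,K,V,z):
    uv=np.atleast_2d(np.array(uv,float)); r=np.c_[(uv[:,0]-K[0,2])/K[0,0],(uv[:,1]-K[1,2])/K[1,1],np.ones(len(uv))]@V[:3,:3]
    o=-V[:3,:3].T@V[:3,3]; return o+r*((z-o[2])/r[:,2])[:,None]
def proj(P,K,V):
    c=np.atleast_2d(P)@V[:3,:3].T+V[:3,3]; q=c@K.T; return q[:,:2]/q[:,2:]
E
python3 - <<'E'
from h import *
print(readout.observe())
for n in ['scene','top','wrist']:
    p,d,K,V=snap(n,n+'0.png'); print(n,K.round(1).tolist(),V.round(3).tolist(),d.min(),d.max())
    np.savez('pics/'+n+'0.npz',p=p,d=d,K=K,V=V)
E
```

```text
pics
{'time': 0.0, 'joint_positions': array([ 1.30462368e+00,  3.53682502e-01,  1.63412808e+00,  1.15537711e-07,
        1.15520366e+00, -2.42018638e-03]), 'qvel': array([-1.83116155e-03,  1.78837398e-05,  4.05500424e-04,  2.54833877e-04,
       -1.04895979e-03, -1.04475100e-03]), 'joint_efforts': array([-2.36172935e-03, -5.93840718e+01, -3.34197879e+01,  6.95919874e-02,
        2.32658163e-02, -1.01519943e-04]), 'tcp_pos': array([0.16282136, 0.60290112, 0.21384483]), 'orientation': array([-0.43021577,  0.56180529,  0.4296066 ,  0.56100568]), 'force': array([-0.15984129, -0.56950225, -1.13450364]), 'wrist_torque': array([ 0.00447761,  0.03722443, -0.02301995]), 'width': 0.09163936455861471}
scene [[432.8, 0.0, 258.7], [0.0, 432.8, 190.4], [0.0, 0.0, 1.0]] [[-0.718, 0.695, -0.011, 0.496], [0.453, 0.456, -0.766, -0.119], [-0.528, -0.555, -0.643, 1.661], [0.0, 0.0, 0.0, 1.0]] 0.0 3.8029988
top [[467.8, 0.0, 257.7], [0.0, 467.8, 190.9], [0.0, 0.0, 1.0]] [[0.024, -1.0, 0.013, -0.16], [-0.986, -0.026, -0.167, 0.576], [0.167, -0.008, -0.986, 1.449], [0.0, 0.0, 0.0, 1.0]] 0.0 2.5177703
wrist [[278.9, 0.0, 259.9], [0.0, 278.9, 194.7], [0.0, 0.0, 1.0]] [[0.262, 0.965, -0.002, -0.623], [0.937, -0.253, 0.241, -0.026], [0.232, -0.065, -0.971, 0.391], [0.0, 0.0, 0.0, 1.0]] 0.0 1.0370046
```

View pics/scene0.png

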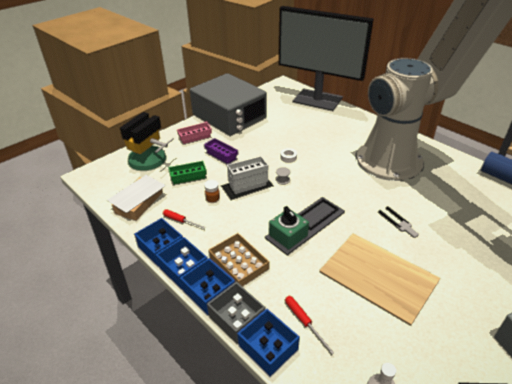

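View pics/top0.png

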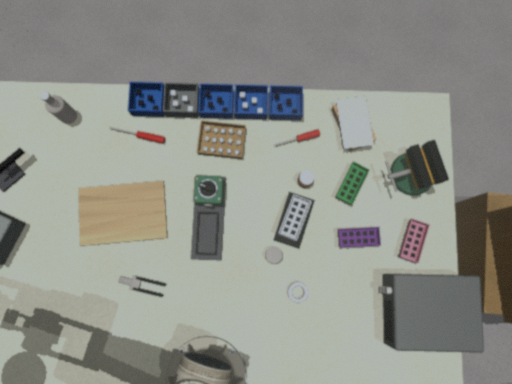

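View pics/wrist0.png

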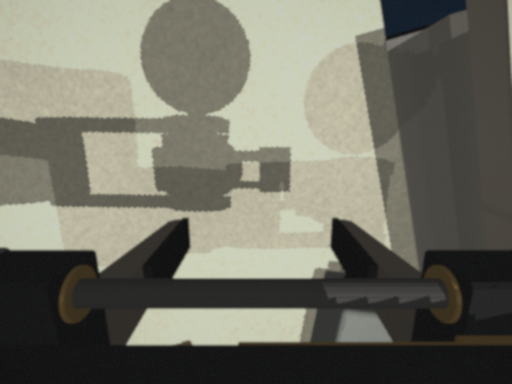

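Run:
```python
from h import *
s=np.load('pics/scene0.npz');t=np.load('pics/top0.npz')
a=cv2.resize(s['p'][130:260,160:350],(760,520),interpolation=cv2.INTER_CUBIC);cv2.imwrite('pics/c1.png',a[:,:,::-1])
a=cv2.resize(t['p'][160:280,70:380],(775,300),interpolation=cv2.INTER_CUBIC);cv2.imwrite('pics/c2.png',a[:,:,::-1])
C=cloud(t['d'],t['K'],t['V'])
for n,(u,v) in dict(pad=(294,219),stat=(208,240),knob=(208,190),board=(122,212),jar=(306,179),spool=(274,256),ring=(297,292),table=(250,260)).items():
    print(n,(u,v),C[v,u].round(4))
# stack heights
sub=C[185:255,270:320]; m=sub[...,2]>0.02
print(np.histogram(sub[...,2][m],bins=np.arange(0.02,0.13,0.005)))
```

```text
pad (294, 219) [ 0.4893 -0.2598  0.0808]
stat (208, 240) [0.4221 0.0109 0.0101]
knob (208, 190) [0.5718 0.0096 0.092 ]
board (122, 212) [0.5052 0.2922 0.0157]
jar (306, 179) [ 0.6205 -0.2984  0.0628]
spool (274, 256) [ 0.375  -0.2013  0.0467]
ring (297, 292) [ 0.2641 -0.2793 -0.0021]
table (250, 260) [ 0.3618 -0.1262 -0.0007]
(array([  3,   5,   7,  47,  50,  16,   1,   2,   1,  26, 202, 366,  96,
        13,  42,  69,  23,   3,   0,   0,   0]), array([0.02 , 0.025, 0.03 , 0.035, 0.04 , 0.045, 0.05 , 0.055, 0.06 ,
       0.065, 0.07 , 0.075, 0.08 , 0.085, 0.09 , 0.095, 0.1  , 0.105,
       0.11 , 0.115, 0.12 , 0.125]))
```

View pics/c1.png

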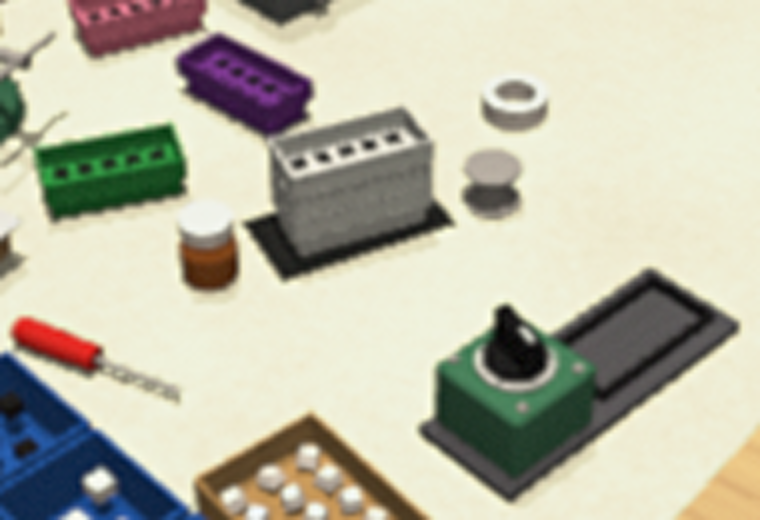

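View pics/c2.png

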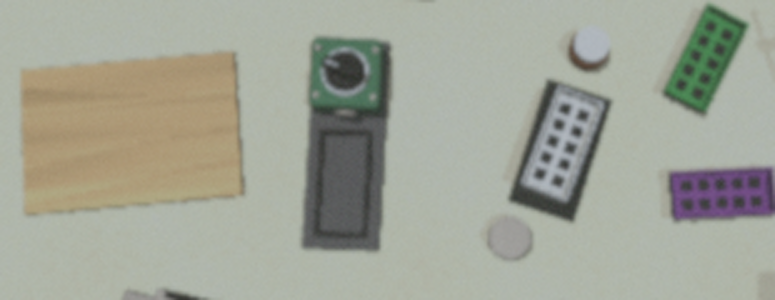

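```bash
cat >> h.py <<'E'
def tgt_R(a):
    x=np.array([0,0,-1.]);z=np.array([np.cos(a),np.sin(a),0]);return np.c_[x,np.cross(z,x),z]
def delta(pos,a,quiet=False):
    "a: world angle of jaw axis; picks nearer of a, a+pi"
    s=readout.observe(); R0=R.from_quat(s['orientation']).as_matrix()
    best=min([R.from_matrix(R0.T@tgt_R(a+k*np.pi)).as_rotvec() for k in (0,1)],key=np.linalg.norm)
    sl=R0.T@(np.array(pos)-s['tcp_pos'])
    z=R0[:,2]
    print('t %.2f tcp %s jaw %.3f w %.4f F %s'%(s['time'],s['tcp_pos'].round(4),np.arctan2(z[1],z[0]),s['width'],s['force'].round(1)),'q6 %.2f'%s['joint_positions'][5])
    print('slide',sl.round(4).tolist(),'dr',best.round(4).tolist())
def rect(pts):
    (cx,cy),(w,h),an=cv2.minAreaRect((np.asarray(pts)*1000).astype(np.float32))
    an=np.radians(an)
    if w<h: w,h=h,w; an+=np.pi/2
    an=(an+np.pi/2)%np.pi-np.pi/2
    return np.array([cx/1000,cy/1000,w/1000,h/1000,an])
E
python3 - <<'E'
from h import *
t=np.load('pics/top0.npz');p=t['p'];d=t['d'];K=t['K'];V=t['V'];C=cloud(d,K,V)
hsv=cv2.cvtColor(p,cv2.COLOR_RGB2HSV)
def big(m,roi):
    r=np.zeros_like(m);x0,y0,x1,y1=roi;r[y0:y1,x0:x1]=m[y0:y1,x0:x1]
    n,l,s,c=cv2.connectedComponentsWithStats(r.astype(np.uint8));i=1+np.argmax(s[1:,4]);v,u=np.nonzero(l==i);return np.c_[u,v]
def show(n,uv,z): print(n,len(uv),rect(ray(uv,K,V,z)[:,:2]).round(4))
H,S,Vv=hsv[...,0],hsv[...,1],hsv[...,2]
show('board',big((H<25)&(S>70),(60,160,180,260)),.012)
show('pad dark',big(Vv<110,(265,185,325,260)),.004)
show('floor',big((Vv>150),(285,198,310,242)),.076)
show('green',big((H>60)&(H<95)&(S>80),(185,165,235,210)),.075)
show('station',big((Vv<125),(180,165,235,270)),.012)
show('pocketin',big((Vv>70)&(Vv<140),(196,210,221,256)),.012)
show('spool',big((S<30)&(C[...,2]>.02),(262,246,284,266)),.04)
show('jar',big((C[...,2]>.03),(295,168,316,189)),.065)
print(Vv[200:262:3,208],Vv[240,188:230])
E=np.linalg.inv(V)
w=np.load('pics/wrist0.npz');Vw=w['V'];o=-Vw[:3,:3].T@Vw[:3,3]
s=readout.observe();R0=R.from_quat(s['orientation']).as_matrix()
print('cam in tool',R0.T@(o-s['tcp_pos']),(R0.T@Vw[:3,:3].T).round(3).tolist())
delta([.49,-.27,.30],0)
E
```

```text
board 4309 [ 0.5052  0.2928  0.2749  0.181  -1.4496]
pad dark 441 [ 0.4957 -0.2652  0.1648  0.0872 -0.301 ]
floor 411 [ 0.495  -0.2612  0.1239  0.0569 -0.3601]
green 10 [ 0.5443 -0.0069  0.0168  0.005  -1.2183]
station 2448 [ 0.4969  0.0121  0.2724  0.1028 -0.0018]
pocketin 948 [0.4467 0.012  0.1463 0.0781 0.0373]
spool 228 [ 0.3815 -0.2     0.0513  0.0509 -0.7664]
jar 212 [ 0.6233 -0.2965  0.0523  0.0479  0.0094]
[114  96  87  88  65  85  95  94  91  89  89  91  91  94  93  91  94  90
  66  94 155] [180 181 171 144 109  93  94  91  73  72  67  82  90  96  89  93  92  93
  93  93  94  92  92  92  95  91  92  78  63  67  85  88  91  92 115 160
 177 181 182 183 183 179]
cam in tool [-0.1705342   0.06793684 -0.00076089] [[0.001, -0.241, 0.971], [-0.001, -0.971, -0.241], [1.0, -0.001, -0.001]]
t 0.15 tcp [0.1629 0.603  0.214 ] jaw 1.307 w 0.0916 F [-0.3 -0.1 -0.4] q6 -0.00
slide [-0.0852, -0.5435, -0.7576] dr [1.307, -0.001, 0.0007]
```

```bash
cat >> h.py <<'E'
def plan(*wps, maxd=.245, maxr=.74):
    "wps: (x,y,z,jaw) unwrapped jaw angle. prints 5-row chunks"
    s=readout.observe(); R0=R.from_quat(s['orientation']).as_matrix(); p=s['tcp_pos']
    a=np.arctan2(R0[1,2],R0[0,2])
    print('t %.2f tcp %s jaw %.3f w %.4f F %s q6 %.2f'%(s['time'],p.round(4),a,s['width'],s['force'].round(1),s['joint_positions'][5]))
    for w in wps:
        q=np.array(w[:3]);da=w[3]-a
        n=int(max(1,np.ceil(np.linalg.norm(q-p)/maxd),np.ceil(abs(da)/maxr)))
        p0,a0=p,a
        for k in range(1,n+1):
            pn=p0+(q-p0)*k/n; an=a0+da*k/n; Rn=tgt_R(an)
            sl=R0.T@(pn-p); dr=R.from_matrix(R0.T@Rn).as_rotvec()
            rows=max(np.linalg.norm(sl)/.05,np.linalg.norm(dr)/.15)
            print(' slide',sl.round(4).tolist(),'dr',dr.round(3).tolist(),'rows %.1f'%rows)
            p,a,R0=pn,an,Rn
E
python3 -c "
from h import *
plan((.38,.012,.22,-1.57))"
```

```text
t 0.15 tcp [0.1629 0.603  0.214 ] jaw 1.307 w 0.0916 F [-0.3 -0.1 -0.4] q6 -0.00
 slide [-0.0014, -0.0909, -0.1285] dr [0.719, -0.001, 0.0] rows 4.8
 slide [-0.0015, -0.1531, -0.0367] dr [0.719, 0.0, 0.0] rows 4.8
 slide [-0.0015, -0.1394, 0.0732] dr [0.719, 0.0, 0.0] rows 4.8
 slide [-0.0015, -0.0566, 0.1469] dr [0.719, 0.0, 0.0] rows 4.8
```

Call:
send_rows([
  {"gripper": 1, "slide": [0, -0.018, -0.026], "dr": [0.144, 0, 0]},
  {"gripper": 1, "slide": [0, -0.036, -0.052], "dr": [0.288, 0, 0]},
  {"gripper": 1, "slide": [0, -0.054, -0.078], "dr": [0.432, 0, 0]},
  {"gripper": 1, "slide": [0, -0.073, -0.103], "dr": [0.576, 0, 0]},
  {"gripper": 1, "slide": [-0.001, -0.091, -0.129], "dr": [0.72, 0, 0]},
])

```text
time: 0.65
tcp_pos: [0.2173, 0.4534, 0.2149]
orientation: [-0.203, 0.678, 0.202, 0.677]
force: [0.8, -0.6, 0.7]
width: 0.0915
```

```bash
python3 -c "
from h import *
plan((.38,.012,.22,-1.57))"
```

```text
t 0.65 tcp [0.2173 0.4534 0.2149] jaw 0.581 w 0.0915 F [ 0.8 -0.6  0.7] q6 0.54
 slide [-0.0015, -0.1527, -0.0355] dr [0.717, -0.001, 0.001] rows 4.8
 slide [-0.0017, -0.1384, 0.0736] dr [0.717, 0.0, 0.0] rows 4.8
 slide [-0.0017, -0.0559, 0.1465] dr [0.717, 0.0, 0.0] rows 4.8
```

Call:
send_rows([
  {"gripper": 1, "slide": [0, -0.03, -0.007], "dr": [0.143, 0, 0]},
  {"gripper": 1, "slide": [-0.001, -0.061, -0.014], "dr": [0.287, 0, 0]},
  {"gripper": 1, "slide": [-0.001, -0.092, -0.021], "dr": [0.43, 0, 0]},
  {"gripper": 1, "slide": [-0.001, -0.122, -0.028], "dr": [0.574, 0, 0]},
  {"gripper": 1, "slide": [-0.001, -0.153, -0.035], "dr": [0.717, 0, 0]},
])

```text
time: 1.15
tcp_pos: [0.2722, 0.3051, 0.216]
orientation: [0.049, 0.705, -0.05, 0.705]
force: [0.2, -0.4, -0.3]
width: 0.0922
```

Call:
send_rows([
  {"gripper": 1, "slide": [-0.002, -0.138, 0.074], "dr": [0.717, 0, 0]},
  {"gripper": 1, "slide": [-0.002, -0.138, 0.074], "dr": [0.717, 0, 0]},
  {"gripper": 1, "slide": [-0.002, -0.138, 0.074], "dr": [0.717, 0, 0]},
  {"gripper": 1, "slide": [-0.002, -0.138, 0.074], "dr": [0.717, 0, 0]},
  {"gripper": 1, "slide": [-0.002, -0.138, 0.074], "dr": [0.717, 0, 0]},
])

```text
time: 1.65
tcp_pos: [0.3265, 0.156, 0.2183]
orientation: [0.297, 0.641, -0.298, 0.642]
force: [-0.7, 0.6, -0.8]
width: 0.0918
```

```bash
python3 -c "
from h import *
plan((.38,.012,.22,-1.57))"
```

```text
t 1.65 tcp [0.3265 0.156  0.2183] jaw -0.869 w 0.0918 F [-0.7  0.6 -0.8] q6 1.31
 slide [-0.0015, -0.0522, 0.1445] dr [0.701, 0.002, 0.001] rows 4.7
```

Identical target rows work. Continue.

Call:
send_rows([
  {"gripper": 1, "slide": [-0.002, -0.052, 0.1445], "dr": [0.701, 0.002, 0]},
  {"gripper": 1, "slide": [-0.002, -0.052, 0.1445], "dr": [0.701, 0.002, 0]},
  {"gripper": 1, "slide": [-0.002, -0.052, 0.1445], "dr": [0.701, 0.002, 0]},
  {"gripper": 1, "slide": [-0.002, -0.052, 0.1445], "dr": [0.701, 0.002, 0]},
  {"gripper": 1, "slide": [-0.002, -0.052, 0.1445], "dr": [0.701, 0.002, 0]},
])

```text
time: 2.15
tcp_pos: [0.3805, 0.0102, 0.2205]
orientation: [-0.502, -0.498, 0.502, -0.498]
force: [0.2, 0.3, 0.1]
width: 0.092
```

Call:
send_rows([
  {"gripper": 1, "slide": [0, 0, 0], "dr": [0, 0, 0]},
  {"gripper": 1, "slide": [0, 0, 0], "dr": [0, 0, 0]},
])

```text
time: 2.35
tcp_pos: [0.3804, 0.0101, 0.2204]
orientation: [-0.501, -0.499, 0.502, -0.498]
force: [0.2, -0.4, 0.5]
width: 0.0919
```

```bash
python3 -c "
from h import *
p,d,K,V=snap('wrist','w1.png');np.savez('pics/w1.npz',p=p,d=d,K=K,V=V)
plan((.435,-.242,.2,-1.9))"
```

```text
t 2.40 tcp [0.3804 0.0103 0.2204] jaw -1.576 w 0.0919 F [-0.8 -0.1  0.2] q6 1.60
 slide [0.0102, 0.028, 0.126] dr [0.162, 0.0, 0.001] rows 2.6
 slide [0.0102, 0.048, 0.1198] dr [0.162, 0.0, 0.0] rows 2.6
```

View pics/w1.png

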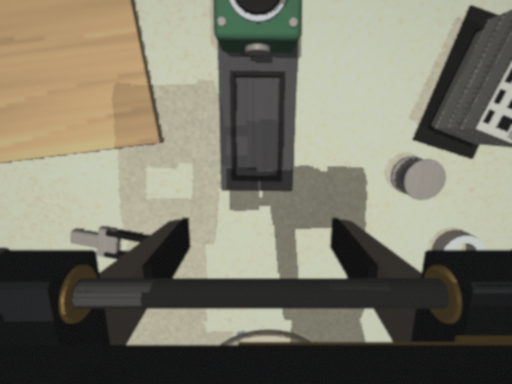

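Run:
```python
from h import *
t=np.load('pics/w1.npz');p=t['p'];K=t['K'];V=t['V']
g=cv2.cvtColor(p,cv2.COLOR_RGB2GRAY)
c=cv2.resize(p[30:200,190:330],(700,600),interpolation=cv2.INTER_CUBIC)
print(g[120,210:305]);print(g[60:200,257])
# black strips
m=(g<60).astype(np.uint8);m[:62]=0;m[188:]=0;m[:,:225]=0;m[:,291:]=0
n,l,s,_=cv2.connectedComponentsWithStats(m);i=1+np.argmax(s[1:,4]);v,u=np.nonzero(l==i)
print('outer(z.022)',s[i],rect(ray(np.c_[u,v],K,V,.022)[:,:2]).round(4), rect(ray(np.c_[u,v],K,V,.012)[:,:2]).round(4))
cs,h=cv2.findContours((l==i).astype(np.uint8),cv2.RETR_CCOMP,cv2.CHAIN_APPROX_NONE)
for cc,hh in zip(cs,h[0]):
    if hh[3]>=0 and len(cc)>100: print('hole',rect(ray(cc[:,0],K,V,.022)[:,:2]).round(4),rect(ray(cc[:,0],K,V,.012)[:,:2]).round(4))
# plate side edges by gradient at rows 70..185
L=[];Rr=[]
for r in range(75,185,3):
    row=g[r].astype(float);gr=np.diff(row)
    def sub(k0,k1,sg):
        seg=sg*gr[k0:k1];k=np.argmax(seg);return k0+k+.5
    L.append((sub(208,232,-1),r));Rr.append((sub(285,305,1),r))
for nm,E in (('L',L),('R',Rr)):
    P=ray(E,K,V,.012);f=np.polyfit(P[:,0],P[:,1],1);res=P[:,1]-np.polyval(f,P[:,0]);ok=abs(res)<.002;f=np.polyfit(P[ok,0],P[ok,1],1);print(nm,f,np.polyval(f,.4445),ok.sum())
F=[]
for cc in range(228,288,3):
    gr=np.diff(g[175:200,cc].astype(float));F.append((cc,175+np.argmax(gr)+.5))
print('front',np.median(ray(F,K,V,.012)[:,0]),np.polyfit(*ray(F,K,V,.012)[:,[1,0]].T,1))
```

```text
[174 173 173 174 176 177 176 174 163 132  94  74  71  73  76  81  82  82
  81  76  65  50  43  41  42  49  66  78  80  81  81  81  81  81  80  79
  76  75  77  79  80  78  78  77  78  79  79  80  79  76  73  71  71  71
  71  71  71  70  71  71  71  69  70  72  73  75  75  71  58  48  44  43
  43  51  67  78  82  81  82  83  82  82  82  87 114 159 189 199 201 201
 201 200 200 201 201]
[ 50  52  58  71  78  81  81  81  81  77  67  54  45  43  41  34  34  50
  70  79  81  81  81  82  82  81  82  82  82  82  83  82  82  82  83  81
  82  82  81  82  82  82  83  81  82  83  82  82  82  83  82  82  81  83
  82  82  83  82  83  81  80  76  72  71  71  72  71  71  72  71  72  71
  71  72  70  72  72  72  72  71  71  71  71  71  73  71  70  71  71  71
  72  72  71  72  71  72  72  73  72  72  72  70  71  71  70  70  70  68
  62  62  62  57  52  51  47  41  31  25  25  26  32  43  55  56  58  58
  58  59  59  63  82 107 120 123 123 124 123 122 120 120]
outer(z.022) [ 227   71   64  117 2604] [ 0.4387  0.0107  0.1458  0.0853 -0.0072] [ 0.4384  0.0108  0.1497  0.0876 -0.0072]
hole [ 0.4457  0.0127  0.1188  0.0563 -0.0227] [ 0.4457  0.0128  0.122   0.0579 -0.0227]
L [-0.01836674  0.07040258] 0.06223856090845463 37
R [-0.01722325 -0.02909369] -0.036749427970757684 37
front 0.3585948396045714 [0.01644668 0.35850546]
```

Call:
send_rows([
  {"gripper": 1, "slide": [0.01, 0.028, 0.126], "dr": [0.162, 0, 0]},
  {"gripper": 1, "slide": [0.01, 0.028, 0.126], "dr": [0.162, 0, 0]},
  {"gripper": 1, "slide": [0.01, 0.028, 0.126], "dr": [0.162, 0, 0]},
])

```text
time: 2.7
tcp_pos: [0.4084, -0.1176, 0.2104]
orientation: [-0.539, -0.457, 0.539, -0.458]
force: [0.0, -0.3, 0.2]
width: 0.0917
```

Call:
send_rows([
  {"gripper": 1, "slide": [0.01, 0.048, 0.12], "dr": [0.162, 0, 0]},
  {"gripper": 1, "slide": [0.01, 0.048, 0.12], "dr": [0.162, 0, 0]},
  {"gripper": 1, "slide": [0.01, 0.048, 0.12], "dr": [0.162, 0, 0]},
  {"gripper": 1, "slide": [0.01, 0.048, 0.12], "dr": [0.162, 0, 0]},
])

```text
time: 3.1
tcp_pos: [0.437, -0.2465, 0.2001]
orientation: [-0.574, -0.412, 0.575, -0.413]
force: [0.2, 0.7, -0.3]
width: 0.0918
```

```bash
python3 -c "
from h import *
p,d,K,V=snap('wrist','w2.png');np.savez('pics/w2.npz',p=p,d=d,K=K,V=V)
plan((.435,-.242,.2,-1.9))"
```

```text
t 3.15 tcp [ 0.4363 -0.2445  0.2   ] jaw -1.896 w 0.0920 F [-0.6  0.3  0.1] q6 1.38
 slide [-0.0, -0.002, -0.002] dr [0.004, 0.001, 0.001] rows 0.1
```

View pics/w2.png

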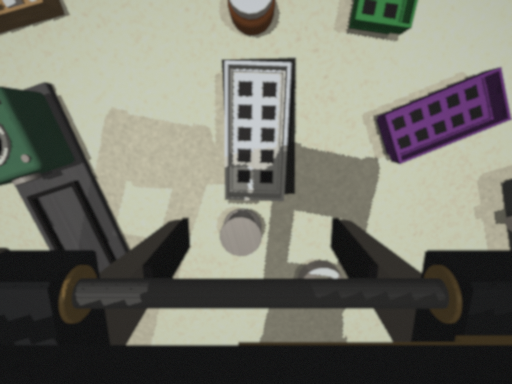

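Run:
```python
from h import *
t=np.load('pics/w1.npz');K=t['K'];V=t['V']
print('far strip outer/inner top',ray([(257,70.5),(257,75)],K,V,.022)[:,0],'near in/out', ray([(257,173),(257,182)],K,V,.022)[:,0])
t=np.load('pics/w2.npz');p=t['p'];K=t['K'];V=t['V'];C=cloud(t['d'],K,V)
cv2.imwrite('pics/c3.png',cv2.resize(p[45:215,200:320],(420,595),interpolation=cv2.INTER_CUBIC)[:,:,::-1])
Z=C[...,2]
print('Z row120',(1000*Z[120,215:305]).astype(int));print('Z col257',(1000*Z[50:215,280]).astype(int))
m=(Z>.088)&(Z<.12);m[:40]=0;m[220:]=0;m[:,:200]=0;m[:,320:]=0
P=C[m];print(m.sum(),np.median(P[:,2]),rect(P[:,:2]).round(4))
v,u=np.nonzero(m);print(rect(ray(np.c_[u,v],K,V,.097)[:,:2]).round(4))
```

```text
far strip outer/inner top [0.51212093 0.50698186] near in/out [0.38496877 0.37269992]
Z row120 [ 0  0 -1  0  0  1  0  0  1 97 98 98 97 87 78 75 75 75 77 76 75 75 76 76
 77 76 77 76 76 76 77 76 75 77 77 76 75 76 76 75 77 77 76 78 75 75 77 75
 75 77 77 75 77 76 76 76 77 77 76 75 75 76 77 76 75 74 75 76 84 97 96 97
 96  4  3  4  3  2  5  3  0 -1  1  0  0  0  0  0  0  1]
Z col257 [ 0  0  0  0  0  0  0  0  3  5  4  3 96 99 98 98 95 89 84 79 76 75 75 75
 75 75 75 76 76 75 75 76 76 76 76 76 77 77 76 77 76 76 76 76 77 76 77 76
 76 76 74 76 74 75 77 76 75 76 74 75 76 75 75 74 75 77 74 76 74 74 74 74
 74 74 75 74 76 75 76 74 76 75 75 76 75 75 75 75 76 76 77 76 75 77 77 75
 76 76 76 75 76 77 74 76 75 76 75 75 75 75 75 76 75 75 77 76 77 75 77 78
 78 78 78 80 80 80 81 81 82 83 84 84 85 85 85 87 86 89 88 90 89 89 91 92
 92 94 94 93 97 97 97  0  0  0 -1  1  0  2  0  0  0  0  0  0  0]
1780 0.09718391869561188 [ 0.4937 -0.2621  0.1304  0.0602 -0.3581]
[ 0.4936 -0.2621  0.1302  0.06   -0.3572]
```

View pics/c3.png

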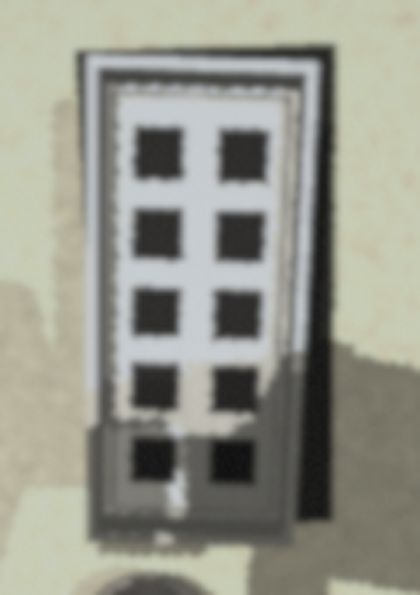

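Run:
```python
from h import *
t=np.load('pics/w1.npz');p=t['p'];K=t['K'];V=t['V'];C=cloud(t['d'],K,V);Z=C[...,2]
m=(Z>.018)&(Z<.028);m[:66]=0;m[195:]=0;m[:,:222]=0;m[:,:]&=(C[...,0]<.53);m[:,298:]=0
m=cv2.morphologyEx(m.astype(np.uint8),cv2.MORPH_OPEN,np.ones((2,2)))
n,l,s,_=cv2.connectedComponentsWithStats(m);i=1+np.argmax(s[1:,4]);print(s[1:,:])
v,u=np.nonzero(l==i);print(rect(ray(np.c_[u,v],K,V,.022)[:,:2]).round(4))
m=(Z>.006);m[:60]=0;m[195:]=0;m[:,:205]=0;m[:,310:]=0;m&=C[...,0]<.52
v,u=np.nonzero(m);P=ray(np.c_[u,v],K,V,.012);print('plate',rect(P[:,:2]).round(4),P[:,0].min())
a=-.3576-np.pi/2
plan((.4936,-.2621,.115,a),(.4936,-.2621,.082,a))
```

```text
[[ 231   72   55  110 1516]]
[ 0.4422  0.0121  0.137   0.0679 -0.0174]
plate [ 0.4418  0.0154  0.1705  0.1359 -0.0295] 0.35832505432037476
t 3.15 tcp [ 0.4363 -0.2445  0.2   ] jaw -1.896 w 0.0920 F [-0.6  0.3  0.1] q6 1.38
 slide [0.085, 0.06, -0.0018] dr [0.032, 0.001, 0.001] rows 2.1
 slide [0.033, 0.0, 0.0] dr [0.0, 0.0, 0.0] rows 0.7
```

Call:
send_rows([
  {"gripper": 1, "slide": [0.04, 0.06, -0.002], "dr": [0.032, 0, 0]},
  {"gripper": 1, "slide": [0.085, 0.06, -0.002], "dr": [0.032, 0.001, 0.001]},
  {"gripper": 1, "slide": [0.085, 0.06, -0.002], "dr": [0.032, 0.001, 0.001]},
  {"gripper": 1, "slide": [0.085, 0.06, -0.002], "dr": [0.032, 0.001, 0.001]},
])

```text
time: 3.55
tcp_pos: [0.4923, -0.2597, 0.1135]
orientation: [-0.58, -0.405, 0.581, -0.402]
force: [-0.1, -0.1, -0.6]
width: 0.0919
```

```bash
python3 -c "
from h import *
a=-.3576-np.pi/2
plan((.4936,-.2621,.0815,a))"
```

```text
t 3.55 tcp [ 0.4923 -0.2597  0.1135] jaw -1.926 w 0.0919 F [-0.1 -0.1 -0.6] q6 1.44
 slide [0.0319, 0.0022, 0.0018] dr [0.003, -0.001, 0.005] rows 0.6
```

Call:
send_rows([
  {"gripper": 1, "slide": [0.016, 0.002, 0.002], "dr": [0.003, -0.001, 0.005]},
  {"gripper": 1, "slide": [0.032, 0.002, 0.002], "dr": [0.003, -0.001, 0.005]},
  {"gripper": 1, "slide": [0.032, 0.002, 0.002], "dr": [0.003, -0.001, 0.005]},
  {"gripper": 1, "slide": [0.032, 0.002, 0.002], "dr": [0.003, -0.001, 0.005]},
])

```text
time: 3.95
tcp_pos: [0.4935, -0.2619, 0.0833]
orientation: [0.581, 0.403, -0.581, 0.404]
force: [-0.1, -0.5, -0.6]
width: 0.0922
```

```bash
python3 -c "
from h import *
a=-.3576-np.pi/2
plan((.4936,-.2621,.0815,a))"
```

```text
t 3.95 tcp [ 0.4935 -0.2619  0.0833] jaw -1.928 w 0.0922 F [-0.1 -0.5 -0.6] q6 1.44
 slide [0.0018, 0.0001, 0.0002] dr [0.001, 0.0, -0.002] rows 0.0
```

Call:
send_rows([
  {"gripper": 0.35, "slide": [0.0015, 0, 0], "dr": [0.001, 0, -0.002]},
  {"gripper": 0.2, "slide": [0.0015, 0, 0], "dr": [0.001, 0, -0.002]},
  {"gripper": 0, "slide": [0.0015, 0, 0], "dr": [0.001, 0, -0.002]},
  {"gripper": -0.5, "slide": [0.0015, 0, 0], "dr": [0.001, 0, -0.002]},
  {"gripper": -0.5, "slide": [0.0015, 0, 0], "dr": [0.001, 0, -0.002]},
], squeeze=30)

```text
time: 4.45
tcp_pos: [0.4937, -0.262, 0.0821]
orientation: [-0.581, -0.403, 0.581, -0.403]
force: [-0.5, 0.6, 4.3]
width: 0.0598
```

Call:
send_rows([
  {"gripper": -0.5, "slide": [-0.004, 0, 0], "dr": [0, 0, 0]},
  {"gripper": -0.5, "slide": [-0.01, 0, 0], "dr": [0, 0, 0]},
  {"gripper": -0.5, "slide": [-0.016, 0, 0], "dr": [0, 0, 0]},
  {"gripper": -0.5, "slide": [-0.024, 0, 0], "dr": [0, 0, 0]},
  {"gripper": -0.5, "slide": [-0.032, 0, 0], "dr": [0, 0, 0]},
])

```text
time: 4.95
tcp_pos: [0.4937, -0.262, 0.1148]
orientation: [-0.581, -0.403, 0.581, -0.403]
force: [0.5, 0.4, -2.8]
width: 0.0595
```

Call:
send_rows([
  {"gripper": -0.5, "slide": [-0.02, 0, 0], "dr": [0, 0, 0]},
  {"gripper": -0.5, "slide": [-0.04, 0, 0], "dr": [0, 0, 0]},
  {"gripper": -0.5, "slide": [-0.06, 0, 0], "dr": [0, 0, 0]},
  {"gripper": -0.5, "slide": [-0.06, 0, 0], "dr": [0, 0, 0]},
])

```text
time: 5.35
tcp_pos: [0.4954, -0.2628, 0.1779]
orientation: [0.582, 0.401, -0.58, 0.405]
force: [0.6, 0.3, -1.5]
width: 0.0597
```

Run:
```python
from h import *
p,d,K,V=snap('wrist','w3.png')
p,d,K,V=snap('scene')
cv2.imwrite('pics/s3.png',cv2.resize(p[100:260,160:350],(760,640)[:2] if 0 else (712,600),interpolation=cv2.INTER_CUBIC)[:,:,::-1])
a=-.0174-np.pi/2
plan((.4425,.0123,.17,a),(.4425,.0123,.07,a),(.4425,.0123,.042,a))
```

```text
t 5.45 tcp [ 0.4938 -0.262   0.175 ] jaw -1.929 w 0.0597 F [-0.3 -0.4 -2.1] q6 1.44
 slide [0.0024, -0.0721, -0.1195] dr [-0.17, 0.0, -0.001] rows 2.8
 slide [0.0025, -0.0508, -0.13] dr [-0.17, 0.0, 0.0] rows 2.8
 slide [0.1, -0.0, -0.0] dr [0.0, 0.0, 0.0] rows 2.0
 slide [0.028, 0.0, 0.0] dr [0.0, 0.0, 0.0] rows 0.6
```

View pics/s3.png

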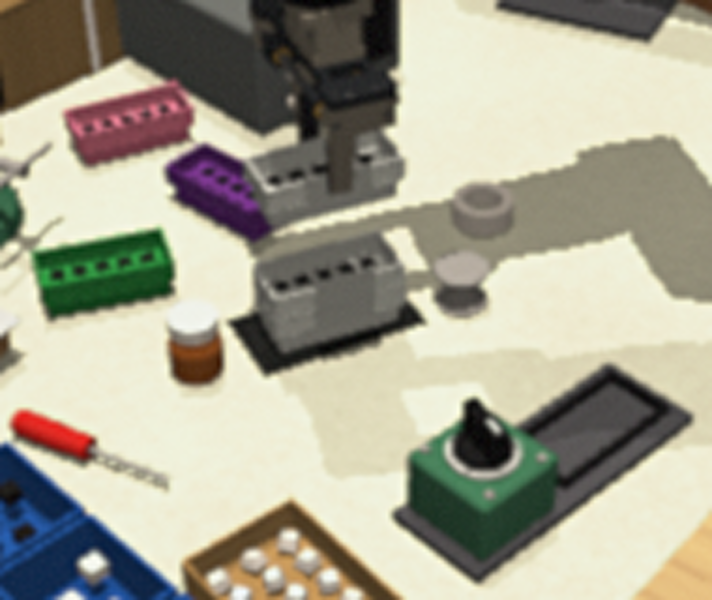

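Call:
send_rows([
  {"gripper": -0.5, "slide": [0.002, -0.024, -0.04], "dr": [-0.057, 0, 0]},
  {"gripper": -0.5, "slide": [0.002, -0.048, -0.08], "dr": [-0.113, 0, 0]},
  {"gripper": -0.5, "slide": [0.002, -0.072, -0.12], "dr": [-0.17, 0, 0]},
  {"gripper": -0.5, "slide": [0.002, -0.072, -0.12], "dr": [-0.17, 0, 0]},
])

```text
time: 5.85
tcp_pos: [0.4656, -0.12, 0.1713]
orientation: [-0.543, -0.453, 0.544, -0.451]
force: [-0.1, -0.7, -2.6]
width: 0.0602
```

Call:
send_rows([
  {"gripper": -0.5, "slide": [0.002, -0.017, -0.043], "dr": [-0.057, 0, 0]},
  {"gripper": -0.5, "slide": [0.002, -0.034, -0.087], "dr": [-0.113, 0, 0]},
  {"gripper": -0.5, "slide": [0.002, -0.051, -0.13], "dr": [-0.17, 0, 0]},
  {"gripper": -0.5, "slide": [0.002, -0.051, -0.13], "dr": [-0.17, 0, 0]},
  {"gripper": -0.5, "slide": [0.002, -0.051, -0.13], "dr": [-0.17, 0, 0]},
])

```text
time: 6.35
tcp_pos: [0.4388, 0.0177, 0.169]
orientation: [-0.502, -0.499, 0.503, -0.496]
force: [-0.1, -0.2, -1.5]
width: 0.0597
```

Run:
```python
from h import *
a=-.0174-np.pi/2
plan((.4425,.0123,.07,a),(.4425,.0123,.042,a))
```

```text
t 6.35 tcp [0.4388 0.0177 0.169 ] jaw -1.582 w 0.0597 F [-0.1 -0.2 -1.5] q6 1.62
 slide [0.099, 0.0042, 0.0055] dr [0.006, -0.001, 0.004] rows 2.0
 slide [0.028, 0.0, 0.0] dr [0.0, 0.0, 0.0] rows 0.6
```

Call:
send_rows([
  {"gripper": -0.5, "slide": [0.04, 0.004, 0.0055], "dr": [0.006, -0.001, 0.004]},
  {"gripper": -0.5, "slide": [0.08, 0.004, 0.0055], "dr": [0.006, -0.001, 0.004]},
  {"gripper": -0.5, "slide": [0.099, 0.004, 0.0055], "dr": [0.006, -0.001, 0.004]},
  {"gripper": -0.5, "slide": [0.099, 0.004, 0.0055], "dr": [0.006, -0.001, 0.004]},
  {"gripper": -0.5, "slide": [0.099, 0.004, 0.0055], "dr": [0.006, -0.001, 0.004]},
])

```text
time: 6.85
tcp_pos: [0.4426, 0.0112, 0.0699]
orientation: [-0.504, -0.496, 0.505, -0.495]
force: [-0.0, -0.1, -1.5]
width: 0.06
```

Run:
```python
from h import *
p,d,K,V=snap('wrist','w4.png')
a=-.0174-np.pi/2
plan((.4425,.0123,.042,a))
```

```text
t 6.90 tcp [0.4432 0.0114 0.0706] jaw -1.589 w 0.0598 F [ 1.2 -0.7 -3.1] q6 1.61
 slide [0.0286, -0.0007, -0.0009] dr [-0.001, -0.0, -0.001] rows 0.6
```

View pics/w4.png

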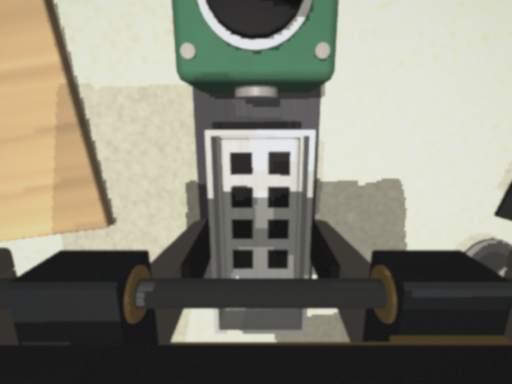

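Call:
send_rows([
  {"gripper": -0.5, "slide": [0.008, -0.001, -0.001], "dr": [0, 0, -0.001]},
  {"gripper": -0.5, "slide": [0.016, -0.001, -0.001], "dr": [0, 0, -0.001]},
  {"gripper": -0.5, "slide": [0.022, -0.001, -0.001], "dr": [0, 0, -0.001]},
  {"gripper": -0.5, "slide": [0.026, -0.001, -0.001], "dr": [0, 0, -0.001]},
  {"gripper": -0.5, "slide": [0.028, -0.001, -0.001], "dr": [0, 0, -0.001]},
])

```text
time: 7.4
tcp_pos: [0.442, 0.0125, 0.0422]
orientation: [-0.504, -0.496, 0.505, -0.495]
force: [-0.0, -0.7, -1.5]
width: 0.0597
```

Run:
```python
from h import *
a=-.0174-np.pi/2
plan((.4425,.0123,.042,a))
```

```text
t 7.40 tcp [0.442  0.0125 0.0422] jaw -1.589 w 0.0597 F [-0.  -0.7 -1.5] q6 1.61
 slide [0.0002, 0.0005, 0.0002] dr [-0.001, -0.0, 0.001] rows 0.0
```

Call:
send_rows([
  {"gripper": -0.5, "slide": [0.001, 0, 0], "dr": [0, 0, 0]},
  {"gripper": 0.6, "slide": [0.001, 0, 0], "dr": [0, 0, 0]},
  {"gripper": 0.9, "slide": [0.001, 0, 0], "dr": [0, 0, 0]},
  {"gripper": 0.9, "slide": [0.0, 0, 0], "dr": [0, 0, 0]},
])

```text
time: 7.8
tcp_pos: [0.4421, 0.0125, 0.0422]
orientation: [-0.504, -0.496, 0.505, -0.495]
force: [-0.2, -0.2, -0.9]
width: 0.0814
```

Run:
```python
from h import *
th=-.0174
O=np.array([.4425,.0123]);k=O+.135*np.array([np.cos(th),np.sin(th)]);print(k)
a=th+1.3-np.pi/2
plan((.4425,.0123,.17,-np.pi/2+th),(k[0],k[1],.17,a),(k[0],k[1],.125,a),(k[0],k[1],.095,a))
```

```text
[0.57747956 0.00995112]
t 7.80 tcp [0.4421 0.0125 0.0422] jaw -1.589 w 0.0814 F [-0.2 -0.2 -0.9] q6 1.61
 slide [-0.1278, 0.0003, 0.0002] dr [-0.001, -0.0, 0.001] rows 2.6
 slide [0.0, 0.0675, -0.0] dr [-0.65, 0.0, 0.0] rows 4.3
 slide [-0.0, 0.0537, 0.0409] dr [-0.65, 0.0, 0.0] rows 4.3
 slide [0.045, 0.0, 0.0] dr [0.0, 0.0, 0.0] rows 0.9
 slide [0.03, 0.0, 0.0] dr [0.0, 0.0, 0.0] rows 0.6
```

Call:
send_rows([
  {"gripper": 0.9, "slide": [-0.015, 0, 0], "dr": [0, 0, 0]},
  {"gripper": 1, "slide": [-0.06, 0, 0], "dr": [0, 0, 0]},
  {"gripper": 1, "slide": [-0.11, 0, 0], "dr": [0, 0, 0]},
  {"gripper": 1, "slide": [-0.16, 0, 0], "dr": [0, 0, 0]},
  {"gripper": 1, "slide": [-0.16, 0, 0], "dr": [0, 0, 0]},
])

```text
time: 8.3
tcp_pos: [0.4461, 0.0126, 0.2084]
orientation: [0.507, 0.493, -0.502, 0.498]
force: [-0.1, -0.3, -0.9]
width: 0.0918
```

Run:
```python
from h import *
p,d,K,V=snap('wrist','w5.png');np.savez('pics/w5.npz',p=p,d=d,K=K,V=V)
C=cloud(d,K,V);Z=C[...,2]
m=(Z>.05)&(Z<.064)&(abs(C[...,1]-.012)<.06)&(C[...,0]<.52);P=C[m]
print(m.sum(),rect(P[:,:2]).round(4),np.median(P[:,2]))
for lo,hi in((.3,.42),(.47,.52)):
    q=P[(P[:,0]>lo)&(P[:,0]<hi)];print(np.median(q[:,2]) if len(q) else None)
plan()
```

```text
1014 [ 0.4411  0.0123  0.1297  0.0602 -0.0177] 0.057319648006064414
0.057254404511552295
0.057371089571050804
t 8.35 tcp [0.4445 0.0126 0.2054] jaw -1.589 w 0.0919 F [-0.5  0.  -1.2] q6 1.61
```

View pics/w5.png

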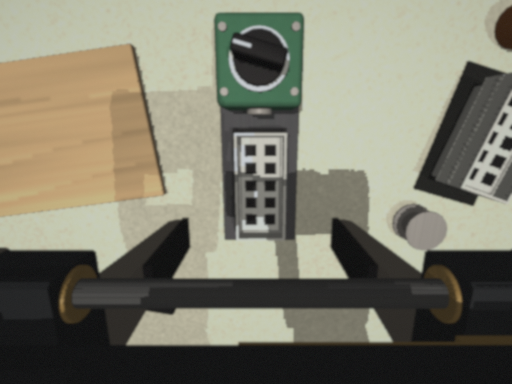

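Run:
```python
from h import *
t=np.load('pics/w5.npz');C=cloud(t['d'],t['K'],t['V']);Z=C[...,2]
m=(Z>.108)&(Z<.125)&(abs(C[...,1])<.06)&(C[...,0]>.5)&(C[...,0]<.65);P=C[m]
print('bar',m.sum(),rect(P[:,:2]).round(4),P[:,2].max(),np.median(P[:,2]))
m=(Z>.068)&(Z<.082)&(abs(C[...,1])<.08)&(C[...,0]>.5)&(C[...,0]<.66);P=C[m]
print('block',m.sum(),rect(P[:,:2]).round(4))
th=-.0174;a=th+1.3-np.pi/2
plan((.577,.010,.17,a),(.577,.010,.125,a),(.577,.010,.095,a))
```

```text
bar 1226 [0.5783 0.011  0.05   0.0165 1.2815] 0.11975933697376445 0.11710055457903143
block 5712 [0.578  0.0109 0.0901 0.0883 1.5548]
t 8.35 tcp [0.4445 0.0126 0.2054] jaw -1.589 w 0.0919 F [-0.5  0.  -1.2] q6 1.61
 slide [0.0181, 0.0662, 0.0001] dr [-0.65, 0.001, -0.006] rows 4.3
 slide [0.0177, 0.0527, 0.0402] dr [-0.65, 0.0, 0.0] rows 4.3
 slide [0.045, 0.0, 0.0] dr [0.0, 0.0, 0.0] rows 0.9
 slide [0.03, 0.0, 0.0] dr [0.0, 0.0, 0.0] rows 0.6
```

Call:
send_rows([
  {"gripper": 1, "slide": [0.018, 0.066, 0], "dr": [-0.65, 0.001, -0.006]},
  {"gripper": 1, "slide": [0.018, 0.066, 0], "dr": [-0.65, 0.001, -0.006]},
  {"gripper": 1, "slide": [0.018, 0.066, 0], "dr": [-0.65, 0.001, -0.006]},
  {"gripper": 1, "slide": [0.018, 0.066, 0], "dr": [-0.65, 0.001, -0.006]},
  {"gripper": 1, "slide": [0.018, 0.066, 0], "dr": [-0.65, 0.001, -0.006]},
])

```text
time: 8.85
tcp_pos: [0.5096, 0.0114, 0.1859]
orientation: [0.318, 0.632, -0.319, 0.631]
force: [0.1, -0.4, 0.5]
width: 0.092
```

Call:
send_rows([
  {"gripper": 1, "slide": [0.018, 0.0535, 0.041], "dr": [-0.65, 0, 0]},
  {"gripper": 1, "slide": [0.018, 0.0535, 0.041], "dr": [-0.65, 0, 0]},
  {"gripper": 1, "slide": [0.018, 0.0535, 0.041], "dr": [-0.65, 0, 0]},
  {"gripper": 1, "slide": [0.018, 0.0535, 0.041], "dr": [-0.65, 0, 0]},
  {"gripper": 1, "slide": [0.018, 0.0535, 0.041], "dr": [-0.65, 0, 0]},
])

```text
time: 9.35
tcp_pos: [0.5759, 0.0102, 0.1656]
orientation: [0.097, 0.702, -0.098, 0.698]
force: [0.1, -0.2, 0.6]
width: 0.0919
```

Run:
```python
from h import *
a=1.2815-np.pi/2
plan((.578,.0105,.125,a),(.578,.0105,.094,a))
```

```text
t 9.35 tcp [0.5759 0.0102 0.1656] jaw -0.278 w 0.0919 F [ 0.1 -0.2  0.6] q6 0.29
 slide [0.0406, 0.001, 0.0022] dr [0.011, -0.006, 0.002] rows 0.8
 slide [0.031, 0.0, 0.0] dr [0.0, 0.0, 0.0] rows 0.6
```

Call:
send_rows([
  {"gripper": 1, "slide": [0.03, 0.001, 0.002], "dr": [0.011, -0.006, 0.002]},
  {"gripper": 1, "slide": [0.055, 0.001, 0.002], "dr": [0.011, -0.006, 0.002]},
  {"gripper": 1, "slide": [0.072, 0.001, 0.002], "dr": [0.011, -0.006, 0.002]},
  {"gripper": 1, "slide": [0.072, 0.001, 0.002], "dr": [0.011, -0.006, 0.002]},
])

```text
time: 9.75
tcp_pos: [0.5745, 0.0106, 0.0897]
orientation: [0.101, 0.702, -0.102, 0.697]
force: [-0.3, 0.4, -0.4]
width: 0.0918
```

Run:
```python
from h import *
a=1.2815-np.pi/2
plan((.578,.0105,.094,a))
```

```text
t 9.75 tcp [0.5745 0.0106 0.0897] jaw -0.289 w 0.0918 F [-0.3  0.4 -0.4] q6 0.31
 slide [-0.0043, 0.0009, 0.0033] dr [0.0, -0.006, 0.002] rows 0.1
```

Call:
send_rows([
  {"gripper": 0.3, "slide": [-0.004, 0.001, 0.0033], "dr": [0, -0.006, 0.002]},
  {"gripper": -0.2, "slide": [-0.004, 0.001, 0.0033], "dr": [0, -0.006, 0.002]},
  {"gripper": -0.8, "slide": [-0.004, 0.001, 0.0033], "dr": [0, -0.006, 0.002]},
  {"gripper": -1, "slide": [-0.004, 0.001, 0.0033], "dr": [0, -0.006, 0.002]},
  {"gripper": -1, "slide": [-0.004, 0.001, 0.0033], "dr": [0, -0.006, 0.002]},
], squeeze=20)

```text
time: 10.25
tcp_pos: [0.5783, 0.0105, 0.0943]
orientation: [0.102, 0.7, -0.102, 0.7]
force: [1.0, -0.6, -0.0]
width: 0.0542
```

Call:
send_rows([
  {"gripper": -1, "slide": [0, 0, 0], "dr": [0, 0, 0]},
])

```text
time: 10.35
tcp_pos: [0.5784, 0.0106, 0.0945]
orientation: [0.102, 0.699, -0.102, 0.7]
force: [0.5, -1.0, -0.6]
width: 0.0462
```

Run:
```python
from h import *
a=1.2815-np.pi/2
plan((.578,.0105,.094,a),(.578,.0105,.094,a-1.3))
```

```text
t 10.35 tcp [0.5784 0.0106 0.0945] jaw -0.289 w 0.0462 F [ 0.5 -1.  -0.6] q6 0.30
 slide [0.0005, -0.0002, -0.0004] dr [0.0, 0.001, -0.0] rows 0.0
 slide [0.0, 0.0, 0.0] dr [0.65, 0.0, 0.0] rows 4.3
 slide [0.0, 0.0, 0.0] dr [0.65, 0.0, 0.0] rows 4.3
```

Call:
send_rows([
  {"gripper": -1, "slide": [0, 0, 0], "dr": [0, 0, 0]},
  {"gripper": -1, "slide": [0, 0, 0], "dr": [0, 0, 0]},
  {"gripper": -1, "slide": [0, 0, 0], "dr": [0, 0, 0]},
  {"gripper": -1, "slide": [0, 0, 0], "dr": [0, 0, 0]},
  {"gripper": -1, "slide": [0, 0, 0], "dr": [0, 0, 0]},
])

```text
time: 10.85
tcp_pos: [0.5787, 0.0105, 0.0946]
orientation: [0.102, 0.699, -0.102, 0.7]
force: [1.8, -0.5, -1.5]
width: 0.016
```

Call:
send_rows([
  {"gripper": -1, "slide": [0, 0, 0], "dr": [0.11, 0, 0]},
  {"gripper": -1, "slide": [0, 0, 0], "dr": [0.22, 0, 0]},
  {"gripper": -1, "slide": [0, 0, 0], "dr": [0.33, 0, 0]},
  {"gripper": -1, "slide": [0, 0, 0], "dr": [0.44, 0, 0]},
  {"gripper": -1, "slide": [0, 0, 0], "dr": [0.55, 0, 0]},
])

```text
time: 11.35
tcp_pos: [0.5783, 0.0107, 0.0946]
orientation: [0.29, 0.645, -0.289, 0.645]
force: [-1.0, 2.0, 2.2]
width: 0.0156
```

Run:
```python
from h import *
a=1.2815-np.pi/2
plan((.578,.0105,.094,a-1.3)); print(readout.observe()['wrist_torque'])
```

```text
t 11.35 tcp [0.5783 0.0107 0.0946] jaw -0.843 w 0.0156 F [-1.   2.   2.2] q6 0.86
 slide [0.0003, -0.0002, -0.0] dr [0.373, 0.0, -0.0] rows 2.5
 slide [0.0003, -0.0002, 0.0001] dr [0.373, 0.0, 0.0] rows 2.5
[0.29400797 0.36919466 0.09133769]
```

Call:
send_rows([
  {"gripper": -1, "slide": [0, 0, 0], "dr": [0.11, 0, 0]},
  {"gripper": -1, "slide": [0, 0, 0], "dr": [0.22, 0, 0]},
  {"gripper": -1, "slide": [0, 0, 0], "dr": [0.33, 0, 0]},
  {"gripper": -1, "slide": [0, 0, 0], "dr": [0.44, 0, 0]},
  {"gripper": -1, "slide": [0, 0, 0], "dr": [0.55, 0, 0]},
])

```text
time: 11.85
tcp_pos: [0.578, 0.0112, 0.0945]
orientation: [0.455, 0.542, -0.455, 0.541]
force: [-0.4, 3.2, 0.4]
width: 0.0158
```

Call:
send_rows([
  {"gripper": -1, "slide": [0, 0, 0], "dr": [0.08, 0, 0]},
  {"gripper": -1, "slide": [0, 0, 0], "dr": [0.14, 0, 0]},
  {"gripper": -1, "slide": [0, 0, 0], "dr": [0.19, 0, 0]},
  {"gripper": -1, "slide": [0, 0, 0], "dr": [0.22, 0, 0]},
  {"gripper": -1, "slide": [0, 0, 0], "dr": [0.23, 0, 0]},
])

```text
time: 12.35
tcp_pos: [0.578, 0.0114, 0.0945]
orientation: [0.514, 0.486, -0.514, 0.485]
force: [0.3, 1.6, 0.7]
width: 0.0159
```

Run:
```python
from h import *
a=1.2815-np.pi/2
plan((.578,.0105,.094,a-1.3)); print(readout.observe()['wrist_torque'])
p,d,K,V=snap('scene');cv2.imwrite('pics/s6.png',cv2.resize(p[160:260,230:350],(720,600),interpolation=cv2.INTER_CUBIC)[:,:,::-1])
```

```text
t 12.35 tcp [0.578  0.0114 0.0945] jaw -1.628 w 0.0159 F [0.3 1.6 0.7] q6 1.64
 slide [0.0005, 0.0001, 0.0009] dr [-0.039, -0.001, 0.0] rows 0.3
[0.40308141 0.10063811 0.48171489]
```

View pics/s6.png

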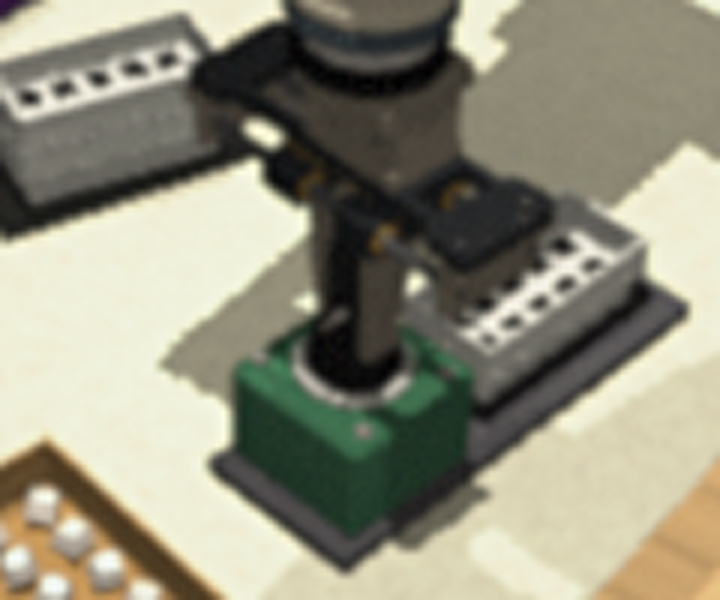

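Call:
send_rows([
  {"gripper": -1, "slide": [0, 0, 0], "dr": [0, 0, 0]},
  {"gripper": -1, "slide": [0, 0, 0], "dr": [0, 0, 0]},
  {"gripper": -1, "slide": [0, 0, 0], "dr": [0, 0, 0]},
  {"gripper": -1, "slide": [0, 0, 0], "dr": [0, 0, 0]},
  {"gripper": -1, "slide": [0, 0, 0], "dr": [0, 0, 0]},
])

```text
time: 12.9
tcp_pos: [0.578, 0.0115, 0.0946]
orientation: [0.514, 0.486, -0.514, 0.485]
force: [-0.2, 1.5, 0.4]
width: 0.0161
```

Call:
send_rows([
  {"gripper": 1, "slide": [0, 0, 0], "dr": [0, 0, 0]},
  {"gripper": 1, "slide": [0, 0, 0], "dr": [0, 0, 0]},
  {"gripper": 1, "slide": [0, 0, 0], "dr": [0, 0, 0]},
  {"gripper": 1, "slide": [0, 0, 0], "dr": [0, 0, 0]},
  {"gripper": 1, "slide": [0, 0, 0], "dr": [0, 0, 0]},
])

```text
time: 13.4
tcp_pos: [0.5777, 0.0114, 0.0945]
orientation: [0.514, 0.486, -0.514, 0.485]
force: [-1.0, -1.1, 0.5]
width: 0.0538
```

Call:
send_rows([
  {"gripper": 1, "slide": [0, 0, 0], "dr": [0, 0, 0]},
  {"gripper": 1, "slide": [0, 0, 0], "dr": [0, 0, 0]},
  {"gripper": 1, "slide": [0, 0, 0], "dr": [0, 0, 0]},
  {"gripper": 1, "slide": [0, 0, 0], "dr": [0, 0, 0]},
  {"gripper": 1, "slide": [0, 0, 0], "dr": [0, 0, 0]},
])

```text
time: 13.9
tcp_pos: [0.5777, 0.0115, 0.0945]
orientation: [0.514, 0.486, -0.514, 0.485]
force: [0.5, -0.2, -0.5]
width: 0.0916
```

Call:
send_rows([
  {"gripper": 1, "slide": [0, 0, 0], "dr": [0, 0, 0]},
  {"gripper": 1, "slide": [-0.03, 0, 0], "dr": [0, 0, 0]},
  {"gripper": 1, "slide": [-0.06, 0, 0], "dr": [0, 0, 0]},
  {"gripper": 1, "slide": [-0.1, 0, 0], "dr": [0, 0, 0]},
  {"gripper": 1, "slide": [-0.1, 0, 0], "dr": [0, 0, 0]},
])

```text
time: 14.4
tcp_pos: [0.5809, 0.0114, 0.1997]
orientation: [0.516, 0.484, -0.512, 0.487]
force: [0.2, -1.3, 0.2]
width: 0.0919
```

Run:
```python
from h import *
a=-.018-np.pi/2
plan((.441,.0123,.19,a))
```

```text
t 14.40 tcp [0.5809 0.0114 0.1997] jaw -1.628 w 0.0919 F [ 0.2 -1.3  0.2] q6 1.64
 slide [0.0087, -0.1398, 0.0071] dr [-0.039, -0.002, -0.007] rows 2.8
```

Call:
send_rows([
  {"gripper": 1, "slide": [0, -0.045, 0], "dr": [-0.039, 0, 0]},
  {"gripper": 1, "slide": [0, -0.09, 0.003], "dr": [-0.039, -0.002, -0.007]},
  {"gripper": 1, "slide": [0, -0.14, 0.002], "dr": [-0.039, -0.002, -0.007]},
  {"gripper": 1, "slide": [0, -0.14, 0.002], "dr": [-0.039, -0.002, -0.007]},
  {"gripper": 1, "slide": [0, -0.14, 0.002], "dr": [-0.039, -0.002, -0.007]},
])

```text
time: 14.9
tcp_pos: [0.4406, 0.0175, 0.1987]
orientation: [0.505, 0.495, -0.504, 0.496]
force: [-0.1, 0.7, 0.7]
width: 0.092
```

```bash
cat >> h.py <<'E'
def stacheck(fn):
    p,d,K,V=snap('wrist',fn); C=cloud(d,K,V);Z=C[...,2]
    m=(Z>.108)&(Z<.125)&(abs(C[...,1])<.06)&(C[...,0]>.5)&(C[...,0]<.65)
    if m.sum()>50: print('bar',m.sum(),rect(C[m][:,:2]).round(4))
    m=(Z>.05)&(Z<.064)&(abs(C[...,1]-.012)<.06)&(C[...,0]<.515);P=C[m]
    r=None
    if m.sum()>50:
        r=rect(P[:,:2]);print('tray',m.sum(),r.round(4),'zf',np.median(P[P[:,0]>.48][:,2]).round(4),'zn',np.median(P[P[:,0]<.41][:,2]).round(4))
    return p,d,K,V,C
def boardtop(p,d,K,V):
    hsv=cv2.cvtColor(p,cv2.COLOR_RGB2HSV);C=cloud(d,K,V)
    m=((hsv[...,0]<25)&(hsv[...,1]>70)).astype(np.uint8)
    m[:150]=0;m[280:]=0;m[:,:40]=0;m[:,190:]=0
    n,l,s,_=cv2.connectedComponentsWithStats(m);i=1+np.argmax(s[1:,4]);v,u=np.nonzero(l==i)
    return rect(ray(np.c_[u,v],K,V,.012)[:,:2])
E
python3 - <<'E'
from h import *
stacheck('w7.png')
p,d,K,V=snap('top','t7.png');r=boardtop(p,d,K,V);print('board',r.round(4),r[4]+np.pi/2)
a=-.018-np.pi/2
plan((.441,.0123,.08,a),(.441,.0123,.042,a))
E
```

```text
bar 1387 [0.5781 0.0111 0.05   0.0166 1.2755]
tray 1019 [ 0.4417  0.0123  0.1298  0.06   -0.0169] zf 0.0575 zn 0.0569
board [ 0.5055  0.2927  0.275   0.1803 -1.4474] 0.12344095366745478
t 15.00 tcp [0.4424 0.0174 0.199 ] jaw -1.589 w 0.0917 F [ 1.  -0.5 -0.4] q6 1.63
 slide [0.119, -0.0016, 0.0051] dr [-0.0, 0.0, -0.002] rows 2.4
 slide [0.038, 0.0, 0.0] dr [0.0, 0.0, 0.0] rows 0.8
```

View pics/w7.png

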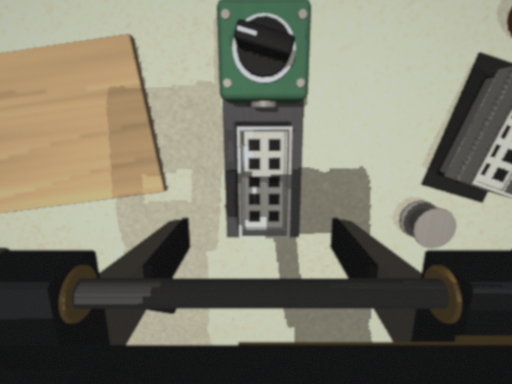

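View pics/t7.png

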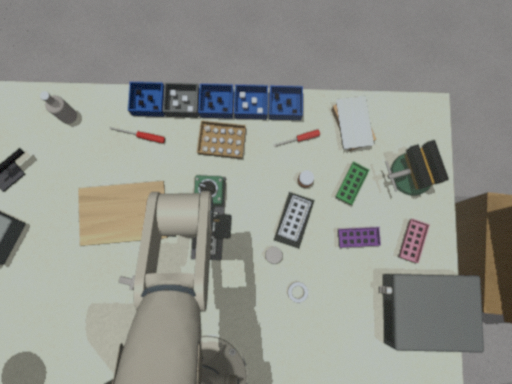

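Call:
send_rows([
  {"gripper": 1, "slide": [0.045, -0.0015, 0.005], "dr": [0, 0, -0.002]},
  {"gripper": 1, "slide": [0.09, -0.0015, 0.005], "dr": [0, 0, -0.002]},
  {"gripper": 1, "slide": [0.12, -0.0015, 0.005], "dr": [0, 0, -0.002]},
  {"gripper": 1, "slide": [0.12, -0.0015, 0.005], "dr": [0, 0, -0.002]},
])

```text
time: 15.4
tcp_pos: [0.4395, 0.0122, 0.0756]
orientation: [-0.503, -0.497, 0.506, -0.494]
force: [0.2, 0.4, 0.1]
width: 0.0919
```

Run:
```python
from h import *
a=-.018-np.pi/2
plan((.4415,.0123,.0415,a))
```

```text
t 15.40 tcp [0.4395 0.0122 0.0756] jaw -1.589 w 0.0919 F [0.2 0.4 0.1] q6 1.61
 slide [0.0341, 0.0023, -0.0001] dr [-0.0, 0.001, 0.007] rows 0.7
```

Call:
send_rows([
  {"gripper": 1, "slide": [0.018, 0.002, 0], "dr": [0, 0.001, 0.007]},
  {"gripper": 0.6, "slide": [0.034, 0.002, 0], "dr": [0, 0.001, 0.007]},
  {"gripper": 0.4, "slide": [0.034, 0.002, 0], "dr": [0, 0.001, 0.007]},
  {"gripper": 0.3, "slide": [0.034, 0.002, 0], "dr": [0, 0.001, 0.007]},
  {"gripper": -0.5, "slide": [0.034, 0.002, 0], "dr": [0, 0.001, 0.007]},
], squeeze=30)

```text
time: 15.9
tcp_pos: [0.4426, 0.0122, 0.0428]
orientation: [0.505, 0.495, -0.504, 0.496]
force: [0.3, -0.6, 0.7]
width: 0.0624
```

Call:
send_rows([
  {"gripper": -0.5, "slide": [0, 0, 0], "dr": [0, 0, 0]},
  {"gripper": -0.5, "slide": [0, 0, 0], "dr": [0, 0, 0]},
])

```text
time: 16.1
tcp_pos: [0.4433, 0.0122, 0.0436]
orientation: [0.506, 0.494, -0.504, 0.496]
force: [-0.8, 0.0, -1.8]
width: 0.0598
```

Call:
send_rows([
  {"gripper": -0.5, "slide": [-0.005, 0, 0], "dr": [0, 0, 0]},
  {"gripper": -0.5, "slide": [-0.015, 0, 0], "dr": [0, 0, 0]},
  {"gripper": -0.5, "slide": [-0.035, 0, 0], "dr": [0, 0, 0]},
  {"gripper": -0.5, "slide": [-0.065, 0, 0], "dr": [0, 0, 0]},
  {"gripper": -0.5, "slide": [-0.1, 0, 0], "dr": [0, 0, 0]},
])

```text
time: 16.6
tcp_pos: [0.442, 0.0122, 0.1448]
orientation: [0.505, 0.495, -0.504, 0.496]
force: [1.4, -0.3, -2.2]
width: 0.0595
```

```bash
cat >> h.py <<'E'
def slot(b,k,z,zs=None):
    "b=(x,y,yaw) board, k in -1,0,1 -> TCP waypoint"
    x=b[0]-np.sin(b[2])*.088*k;y=b[1]+np.cos(b[2])*.088*k
    return (x,y,z,b[2]-np.pi/2)
E
python3 - <<'E'
from h import *
b=(.5055,.2927,.123)
print(slot(b,1,.14)); plan(slot(b,1,.14),slot(b,1,.07),slot(b,1,.042))
E
```

```text
(np.float64(0.4947032720778602), np.float64(0.38003516282789707), 0.14, -1.4477963267948966)
t 16.60 tcp [0.442  0.0122 0.1448] jaw -1.589 w 0.0595 F [ 1.4 -0.3 -2.2] q6 1.61
 slide [0.0025, 0.023, -0.1844] dr [-0.071, -0.0, -0.002] rows 3.7
 slide [0.0024, 0.0359, -0.1823] dr [-0.071, 0.0, 0.0] rows 3.7
 slide [0.07, 0.0, 0.0] dr [0.0, 0.0, 0.0] rows 1.4
 slide [0.028, 0.0, 0.0] dr [0.0, 0.0, 0.0] rows 0.6
```

Call:
send_rows([
  {"gripper": -0.5, "slide": [0.002, 0.006, -0.046], "dr": [-0.018, 0, 0]},
  {"gripper": -0.5, "slide": [0.002, 0.012, -0.092], "dr": [-0.036, 0, 0]},
  {"gripper": -0.5, "slide": [0.002, 0.018, -0.138], "dr": [-0.054, 0, 0]},
  {"gripper": -0.5, "slide": [0.002, 0.023, -0.184], "dr": [-0.071, 0, 0]},
  {"gripper": -0.5, "slide": [0.002, 0.023, -0.184], "dr": [-0.071, 0, 0]},
])

```text
time: 17.1
tcp_pos: [0.4695, 0.2006, 0.1442]
orientation: [0.488, 0.513, -0.484, 0.515]
force: [1.2, -0.1, -1.8]
width: 0.0598
```

Run:
```python
from h import *
p,d,K,V=snap('wrist','w8.png');np.savez('pics/w8.npz',p=p,d=d,K=K,V=V)
b=(.5055,.2927,.123)
plan(slot(b,1,.12))
```

```text
t 17.15 tcp [0.4686 0.1981 0.1438] jaw -1.514 w 0.0594 F [-0.9 -0.2 -2.1] q6 1.91
 slide [0.024, 0.0362, -0.1802] dr [-0.067, -0.001, -0.004] rows 3.7
```

View pics/w8.png

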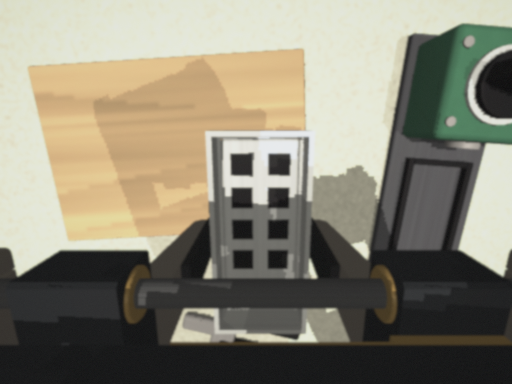

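```bash
cat >> h.py <<'E'
def boardw(t,roi=None):
    p,d,K,V=t['p'],t['d'],t['K'],t['V'];C=cloud(d,K,V);hsv=cv2.cvtColor(p,cv2.COLOR_RGB2HSV)
    m=((hsv[...,0]<25)&(hsv[...,1]>70)&(C[...,2]<.022)&(C[...,2]>.003)&(np.arange(384)[:,None]<248)).astype(np.uint8)
    m=cv2.morphologyEx(m,cv2.MORPH_OPEN,np.ones((3,3)))
    n,l,s,_=cv2.connectedComponentsWithStats(m);i=1+np.argmax(s[1:,4]);v,u=np.nonzero(l==i)
    P=ray(np.c_[u,v],K,V,.012)[:,:2];return rect(P),P
E
python3 - <<'E'
from h import *
t=np.load('pics/w8.npz');r,P=boardw(t);print(r.round(4),r[4]+np.pi/2)
print(ray([(30,66),(302,50),(70,240)],t['K'],t['V'],.012).round(4))
E
```

```text
[ 0.5039  0.2925  0.2778  0.1881 -1.4562] 0.11456458781994971
[[0.5818 0.4383 0.012 ]
 [0.6116 0.1662 0.012 ]
 [0.3949 0.4179 0.012 ]]
```

Run:
```python
from h import *
b=(.5045,.2925,.112)
plan(slot(b,1,.12),slot(b,1,.045))
```

```text
t 17.15 tcp [0.4686 0.1981 0.1438] jaw -1.514 w 0.0594 F [-0.9 -0.2 -2.1] q6 1.91
 slide [0.024, 0.0362, -0.1801] dr [-0.056, -0.001, -0.004] rows 3.7
 slide [0.075, 0.0, 0.0] dr [0.0, 0.0, 0.0] rows 1.5
```

Call:
send_rows([
  {"gripper": -0.5, "slide": [0.006, 0.009, -0.045], "dr": [-0.014, 0, 0]},
  {"gripper": -0.5, "slide": [0.012, 0.018, -0.09], "dr": [-0.028, 0, 0]},
  {"gripper": -0.5, "slide": [0.018, 0.027, -0.135], "dr": [-0.042, 0, 0]},
  {"gripper": -0.5, "slide": [0.024, 0.036, -0.18], "dr": [-0.056, -0.001, -0.004]},
  {"gripper": -0.5, "slide": [0.024, 0.036, -0.18], "dr": [-0.056, -0.001, -0.004]},
])

```text
time: 17.65
tcp_pos: [0.4952, 0.3834, 0.1198]
orientation: [0.471, 0.528, -0.47, 0.528]
force: [0.1, -0.5, -1.1]
width: 0.0595
```

Call:
send_rows([
  {"gripper": -0.5, "slide": [0.02, 0, 0], "dr": [0, 0, 0]},
  {"gripper": -0.5, "slide": [0.04, 0, 0], "dr": [0, 0, 0]},
  {"gripper": -0.5, "slide": [0.06, 0, 0], "dr": [0, 0, 0]},
  {"gripper": -0.5, "slide": [0.06, 0, 0], "dr": [0, 0, 0]},
])

```text
time: 18.05
tcp_pos: [0.4936, 0.3805, 0.0578]
orientation: [0.469, 0.528, -0.472, 0.527]
force: [-1.0, -0.0, -1.6]
width: 0.0594
```

Run:
```python
from h import *
b=(.5045,.2925,.112)
plan(slot(b,1,.043))
```

```text
t 18.05 tcp [0.4936 0.3805 0.0578] jaw -1.457 w 0.0594 F [-1.  -0.  -1.6] q6 2.11
 slide [0.0148, 0.001, 0.0006] dr [0.001, 0.002, 0.004] rows 0.3
```

Call:
send_rows([
  {"gripper": -0.5, "slide": [0.006, 0.001, 0], "dr": [0, 0.002, 0.004]},
  {"gripper": -0.5, "slide": [0.011, 0.001, 0], "dr": [0, 0.002, 0.004]},
  {"gripper": -0.5, "slide": [0.014, 0.001, 0], "dr": [0, 0.002, 0.004]},
  {"gripper": -0.5, "slide": [0.0145, 0.001, 0], "dr": [0, 0.002, 0.004]},
  {"gripper": -0.5, "slide": [0.0145, 0.001, 0], "dr": [0, 0.002, 0.004]},
])

```text
time: 18.55
tcp_pos: [0.4947, 0.3807, 0.0436]
orientation: [0.471, 0.528, -0.471, 0.528]
force: [0.0, -0.0, -1.5]
width: 0.0594
```

Run:
```python
from h import *
b=(.5045,.2925,.112)
plan(slot(b,1,.043))
```

```text
t 18.55 tcp [0.4947 0.3807 0.0436] jaw -1.457 w 0.0594 F [ 0.  -0.  -1.5] q6 2.11
 slide [0.0006, -0.0001, 0.0007] dr [0.002, -0.0, -0.0] rows 0.0
```

Lower another ~1 mm, then release partially and rise.

Call:
send_rows([
  {"gripper": -0.5, "slide": [0.001, 0, 0], "dr": [0, 0, 0]},
  {"gripper": -0.5, "slide": [0.001, 0, 0], "dr": [0, 0, 0]},
  {"gripper": 0.5, "slide": [0.001, 0, 0], "dr": [0, 0, 0]},
  {"gripper": 0.55, "slide": [0.001, 0, 0], "dr": [0, 0, 0]},
  {"gripper": 0.55, "slide": [0.001, 0, 0], "dr": [0, 0, 0]},
])

```text
time: 19.05
tcp_pos: [0.4948, 0.3808, 0.0427]
orientation: [0.471, 0.528, -0.471, 0.528]
force: [-0.3, -0.7, -0.0]
width: 0.0712
```

Call:
send_rows([
  {"gripper": 0.55, "slide": [-0.01, 0, 0], "dr": [0, 0, 0]},
  {"gripper": 0.55, "slide": [-0.04, 0, 0], "dr": [0, 0, 0]},
  {"gripper": 1, "slide": [-0.08, 0, 0], "dr": [0, 0, 0]},
  {"gripper": 1, "slide": [-0.13, 0, 0], "dr": [0, 0, 0]},
  {"gripper": 1, "slide": [-0.16, 0, 0], "dr": [0, 0, 0]},
])

```text
time: 19.55
tcp_pos: [0.4958, 0.3814, 0.2074]
orientation: [0.473, 0.527, -0.469, 0.528]
force: [0.3, 1.1, 0.4]
width: 0.0912
```

Run:
```python
from h import *
p,d,K,V=snap('wrist','w9.png');np.savez('pics/w9.npz',p=p,d=d,K=K,V=V)
r,P=boardw(np.load('pics/w9.npz'));print('board',r.round(4),r[4]+np.pi/2)
C=cloud(d,K,V);m=(C[...,2]>.05)&(C[...,2]<.065)&(np.arange(384)[:,None]<245);P=C[m];print(rect(P[:,:2]).round(4),np.median(P[:,2]))
a=-.3576-np.pi/2
plan((.435,-.242,.2,-1.9))
```

```text
board [ 0.5041  0.2931  0.2781  0.1874 -1.4574] 0.11343351833785809
[ 0.5384  0.524   0.333   0.2632 -1.4152] 0.057257753339913474
t 19.60 tcp [0.4974 0.3827 0.2117] jaw -1.457 w 0.0917 F [1.3 0.4 2.8] q6 2.11
 slide [0.0023, -0.0443, 0.2046] dr [0.148, -0.006, -0.009] rows 4.2
 slide [0.0039, -0.0137, 0.2088] dr [0.148, 0.0, 0.0] rows 4.2
 slide [0.0039, 0.0171, 0.2086] dr [0.148, 0.0, 0.0] rows 4.2
```

View pics/w9.png

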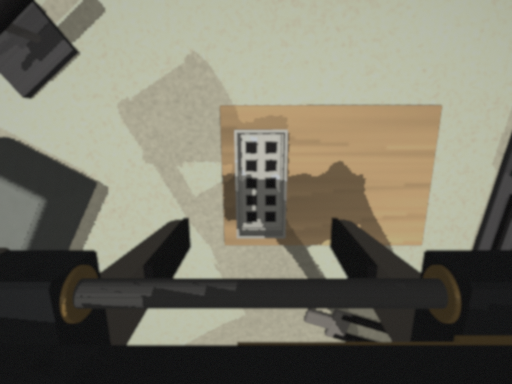

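Call:
send_rows([
  {"gripper": 1, "slide": [0.002, -0.044, 0.205], "dr": [0.148, -0.006, -0.009]},
  {"gripper": 1, "slide": [0.002, -0.044, 0.205], "dr": [0.148, -0.006, -0.009]},
  {"gripper": 1, "slide": [0.002, -0.044, 0.205], "dr": [0.148, -0.006, -0.009]},
  {"gripper": 1, "slide": [0.002, -0.044, 0.205], "dr": [0.148, -0.006, -0.009]},
  {"gripper": 1, "slide": [0.002, -0.044, 0.205], "dr": [0.148, -0.006, -0.009]},
])

```text
time: 20.1
tcp_pos: [0.4758, 0.17, 0.2086]
orientation: [-0.509, -0.491, 0.51, -0.491]
force: [-0.8, 0.6, 0.7]
width: 0.0918
```

Call:
send_rows([
  {"gripper": 1, "slide": [0.004, -0.014, 0.209], "dr": [0.148, 0, 0]},
  {"gripper": 1, "slide": [0.004, -0.014, 0.209], "dr": [0.148, 0, 0]},
  {"gripper": 1, "slide": [0.004, -0.014, 0.209], "dr": [0.148, 0, 0]},
  {"gripper": 1, "slide": [0.004, -0.014, 0.209], "dr": [0.148, 0, 0]},
  {"gripper": 1, "slide": [0.004, -0.014, 0.209], "dr": [0.148, 0, 0]},
])

```text
time: 20.6
tcp_pos: [0.4536, -0.0416, 0.2053]
orientation: [-0.544, -0.45, 0.545, -0.451]
force: [-0.7, 0.4, 1.1]
width: 0.0919
```

Run:
```python
from h import *
plan((.435,-.242,.2,-1.9))
```

```text
t 20.60 tcp [ 0.4536 -0.0416  0.2053] jaw -1.758 w 0.0919 F [-0.7  0.4  1.1] q6 1.67
 slide [0.0057, 0.0191, 0.2004] dr [0.142, 0.002, -0.0] rows 4.0
```

Call:
send_rows([
  {"gripper": 1, "slide": [0.006, 0.019, 0.2], "dr": [0.142, 0.002, 0]},
  {"gripper": 1, "slide": [0.006, 0.019, 0.2], "dr": [0.142, 0.002, 0]},
  {"gripper": 1, "slide": [0.006, 0.019, 0.2], "dr": [0.142, 0.002, 0]},
  {"gripper": 1, "slide": [0.006, 0.019, 0.2], "dr": [0.142, 0.002, 0]},
  {"gripper": 1, "slide": [0.006, 0.019, 0.2], "dr": [0.142, 0.002, 0]},
])

```text
time: 21.1
tcp_pos: [0.4351, -0.2461, 0.2002]
orientation: [0.576, 0.409, -0.576, 0.411]
force: [0.3, 1.2, 0.4]
width: 0.0921
```

```bash
cat >> h.py <<'E'
def stack(fn,top):
    p,d,K,V=snap('wrist',fn);C=cloud(d,K,V);Z=C[...,2]
    m=(abs(Z-top)<.009)&(np.hypot(C[...,0]-.4936,C[...,1]+.2621)<.085)&(np.arange(384)[:,None]<235);P=C[m]
    v,u=np.nonzero(m);r=rect(ray(np.c_[u,v],K,V,top)[:,:2]);print('stack',m.sum(),np.median(P[:,2]),rect(P[:,:2]).round(4),r.round(4));return r
E
python3 - <<'E'
from h import *
r=stack('w10.png',.073)
a=r[4]-np.pi/2
plan((r[0],r[1],.095,a),(r[0],r[1],.058,a))
E
```

```text
stack 1428 0.07320836321881521 [ 0.4936 -0.263   0.1302  0.06   -0.3506] [ 0.4937 -0.263   0.1301  0.0601 -0.3507]
t 21.15 tcp [ 0.435  -0.2443  0.2   ] jaw -1.904 w 0.0916 F [ 0.3 -0.3 -0.2] q6 1.39
 slide [0.105, 0.0614, -0.0015] dr [0.017, 0.0, -0.001] rows 2.4
 slide [0.037, 0.0, 0.0] dr [0.0, 0.0, 0.0] rows 0.7
```

View pics/w10.png

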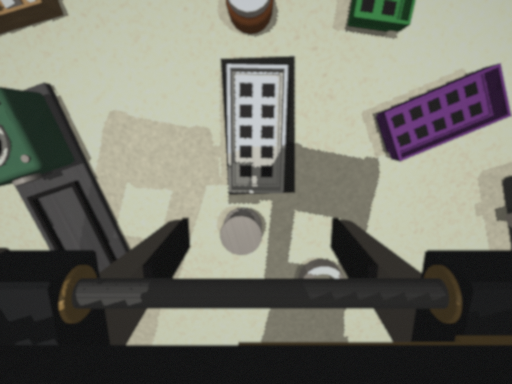

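Call:
send_rows([
  {"gripper": 1, "slide": [0.04, 0.061, -0.0015], "dr": [0.017, 0, -0.001]},
  {"gripper": 1, "slide": [0.085, 0.061, -0.0015], "dr": [0.017, 0, -0.001]},
  {"gripper": 1, "slide": [0.105, 0.061, -0.0015], "dr": [0.017, 0, -0.001]},
  {"gripper": 1, "slide": [0.105, 0.061, -0.0015], "dr": [0.017, 0, -0.001]},
  {"gripper": 1, "slide": [0.105, 0.061, -0.0015], "dr": [0.017, 0, -0.001]},
])

```text
time: 21.65
tcp_pos: [0.4934, -0.2615, 0.0954]
orientation: [-0.579, -0.406, 0.579, -0.405]
force: [0.7, 0.1, 0.7]
width: 0.0921
```

Run:
```python
from h import *
plan((.4936,-.263,.058,-.3507-np.pi/2))
```

```text
t 21.65 tcp [ 0.4934 -0.2615  0.0954] jaw -1.920 w 0.0921 F [0.7 0.1 0.7] q6 1.43
 slide [0.0374, 0.0007, 0.0014] dr [0.001, -0.0, 0.001] rows 0.7
```

Call:
send_rows([
  {"gripper": 1, "slide": [0.015, 0.0005, 0.001], "dr": [0.001, 0, 0.001]},
  {"gripper": 1, "slide": [0.03, 0.0005, 0.001], "dr": [0.001, 0, 0.001]},
  {"gripper": 1, "slide": [0.037, 0.0005, 0.001], "dr": [0.001, 0, 0.001]},
  {"gripper": 0.6, "slide": [0.037, 0.0005, 0.001], "dr": [0.001, 0, 0.001]},
  {"gripper": 0.5, "slide": [0.037, 0.0005, 0.001], "dr": [0.001, 0, 0.001]},
])

```text
time: 22.15
tcp_pos: [0.4939, -0.2627, 0.0591]
orientation: [0.58, 0.405, -0.579, 0.405]
force: [-0.6, 0.4, 0.4]
width: 0.0779
```

Run:
```python
from h import *
plan((.4936,-.263,.058,-.3507-np.pi/2))
```

```text
t 22.15 tcp [ 0.4939 -0.2627  0.0591] jaw -1.921 w 0.0779 F [-0.6  0.4  0.4] q6 1.43
 slide [0.0011, -0.0001, 0.0004] dr [0.0, -0.0, -0.001] rows 0.0
```

Call:
send_rows([
  {"gripper": 0.3, "slide": [0.001, 0, 0.0004], "dr": [0, 0, 0]},
  {"gripper": 0, "slide": [0.001, 0, 0.0004], "dr": [0, 0, 0]},
  {"gripper": -0.5, "slide": [0.001, 0, 0.0004], "dr": [0, 0, 0]},
  {"gripper": -0.5, "slide": [0.001, 0, 0.0004], "dr": [0, 0, 0]},
  {"gripper": -0.5, "slide": [0.001, 0, 0.0004], "dr": [0, 0, 0]},
], squeeze=30)

```text
time: 22.65
tcp_pos: [0.4941, -0.2633, 0.0587]
orientation: [0.58, 0.405, -0.579, 0.406]
force: [-1.1, -0.1, 6.0]
width: 0.0595
```

Call:
send_rows([
  {"gripper": -0.5, "slide": [-0.003, 0, 0], "dr": [0, 0, 0]},
  {"gripper": -0.5, "slide": [-0.009, 0, 0], "dr": [0, 0, 0]},
  {"gripper": -0.5, "slide": [-0.016, 0, 0], "dr": [0, 0, 0]},
  {"gripper": -0.5, "slide": [-0.024, 0, 0], "dr": [0, 0, 0]},
  {"gripper": -0.5, "slide": [-0.033, 0, 0], "dr": [0, 0, 0]},
])

```text
time: 23.15
tcp_pos: [0.4939, -0.2632, 0.0924]
orientation: [0.58, 0.405, -0.579, 0.406]
force: [0.6, 0.5, -1.9]
width: 0.0599
```

Call:
send_rows([
  {"gripper": -0.5, "slide": [-0.02, 0, 0], "dr": [0, 0, 0]},
  {"gripper": -0.5, "slide": [-0.04, 0, 0], "dr": [0, 0, 0]},
  {"gripper": -0.5, "slide": [-0.06, 0, 0], "dr": [0, 0, 0]},
  {"gripper": -0.5, "slide": [-0.08, 0, 0], "dr": [0, 0, 0]},
  {"gripper": -0.5, "slide": [-0.08, 0, 0], "dr": [0, 0, 0]},
])

```text
time: 23.65
tcp_pos: [0.4955, -0.2641, 0.1755]
orientation: [0.581, 0.403, -0.578, 0.407]
force: [-0.1, 0.2, -2.2]
width: 0.0597
```

Run:
```python
from h import *
p,d,K,V=snap('scene')
cv2.imwrite('pics/s11.png',cv2.resize(p[100:260,160:350],(712,600),interpolation=cv2.INTER_CUBIC)[:,:,::-1])
a=-.0178-np.pi/2
plan((.4425,.0123,.165,a))
```

```text
t 23.70 tcp [ 0.4946 -0.2636  0.1738] jaw -1.921 w 0.0598 F [-0.3  0.3 -1.7] q6 1.43
 slide [0.004, -0.0719, -0.1206] dr [-0.166, 0.001, -0.005] rows 2.8
 slide [0.0044, -0.0509, -0.1309] dr [-0.166, 0.0, 0.0] rows 2.8
```

View pics/s11.png

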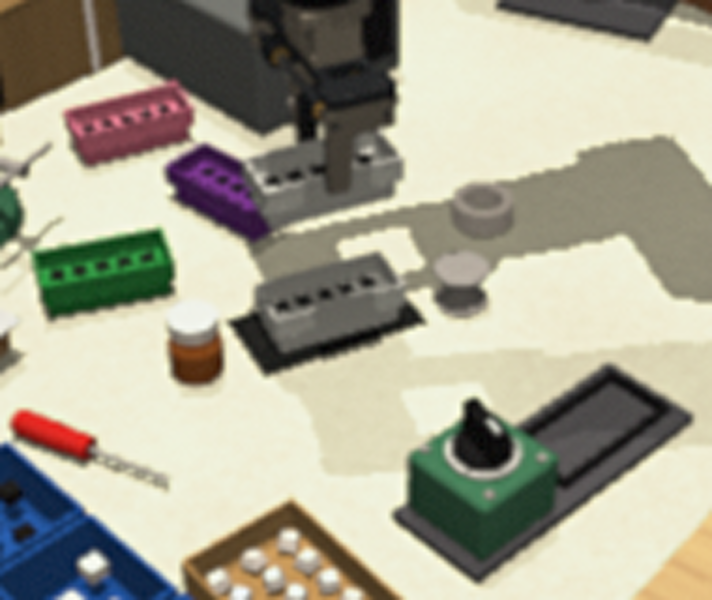

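Lifted the middle one alone; the low one remains on its pad.

Call:
send_rows([
  {"gripper": -0.5, "slide": [0.002, -0.024, -0.04], "dr": [-0.055, 0, 0]},
  {"gripper": -0.5, "slide": [0.003, -0.048, -0.08], "dr": [-0.11, 0, 0]},
  {"gripper": -0.5, "slide": [0.004, -0.072, -0.12], "dr": [-0.166, 0.001, -0.005]},
  {"gripper": -0.5, "slide": [0.004, -0.072, -0.12], "dr": [-0.166, 0.001, -0.005]},
])

```text
time: 24.1
tcp_pos: [0.4655, -0.1218, 0.1679]
orientation: [-0.542, -0.455, 0.543, -0.451]
force: [-0.4, 0.0, -2.4]
width: 0.0601
```

Call:
send_rows([
  {"gripper": -0.5, "slide": [0.002, -0.017, -0.043], "dr": [-0.057, 0, 0]},
  {"gripper": -0.5, "slide": [0.002, -0.034, -0.087], "dr": [-0.113, 0, 0]},
  {"gripper": -0.5, "slide": [0.004, -0.051, -0.131], "dr": [-0.166, 0, 0]},
  {"gripper": -0.5, "slide": [0.004, -0.051, -0.131], "dr": [-0.166, 0, 0]},
  {"gripper": -0.5, "slide": [0.004, -0.051, -0.131], "dr": [-0.166, 0, 0]},
])

```text
time: 24.6
tcp_pos: [0.4384, 0.0167, 0.1638]
orientation: [-0.502, -0.499, 0.504, -0.495]
force: [-0.3, -0.7, -1.7]
width: 0.0595
```

Run:
```python
from h import *
a=-.0178-np.pi/2
plan((.4425,.0123,.07,a))
```

```text
t 24.60 tcp [0.4384 0.0167 0.1638] jaw -1.582 w 0.0595 F [-0.3 -0.7 -1.7] q6 1.61
 slide [0.0938, 0.0046, 0.0046] dr [0.006, -0.002, 0.005] rows 1.9
```

Call:
send_rows([
  {"gripper": -0.5, "slide": [0.04, 0.0045, 0.0045], "dr": [0.006, -0.002, 0.005]},
  {"gripper": -0.5, "slide": [0.075, 0.0045, 0.0045], "dr": [0.006, -0.002, 0.005]},
  {"gripper": -0.5, "slide": [0.093, 0.0045, 0.0045], "dr": [0.006, -0.002, 0.005]},
  {"gripper": -0.5, "slide": [0.093, 0.0045, 0.0045], "dr": [0.006, -0.002, 0.005]},
  {"gripper": -0.5, "slide": [0.093, 0.0045, 0.0045], "dr": [0.006, -0.002, 0.005]},
])

```text
time: 25.1
tcp_pos: [0.4427, 0.0113, 0.0707]
orientation: [-0.505, -0.495, 0.505, -0.495]
force: [0.7, 1.2, -2.5]
width: 0.06
```

Run:
```python
from h import *
p,d,K,V=snap('wrist','w12.png')
a=-.0178-np.pi/2
plan((.4425,.0123,.0425,a))
```

```text
t 25.15 tcp [0.4433 0.0115 0.0714] jaw -1.590 w 0.0594 F [ 0.8  0.1 -2.1] q6 1.61
 slide [0.0289, -0.0008, -0.0007] dr [-0.001, -0.0, -0.001] rows 0.6
```

View pics/w12.png

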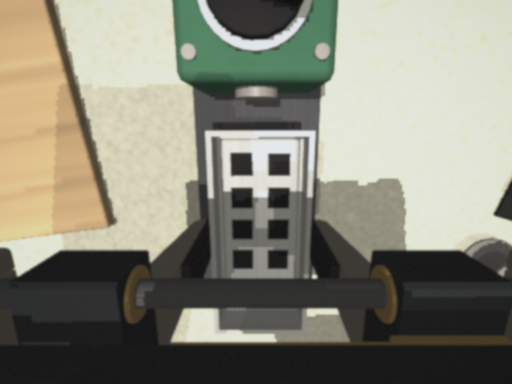

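Call:
send_rows([
  {"gripper": -0.5, "slide": [0.008, -0.001, -0.001], "dr": [0, 0, -0.001]},
  {"gripper": -0.5, "slide": [0.016, -0.001, -0.001], "dr": [0, 0, -0.001]},
  {"gripper": -0.5, "slide": [0.022, -0.001, -0.001], "dr": [0, 0, -0.001]},
  {"gripper": -0.5, "slide": [0.026, -0.001, -0.001], "dr": [0, 0, -0.001]},
  {"gripper": -0.5, "slide": [0.028, -0.001, -0.001], "dr": [0, 0, -0.001]},
])

```text
time: 25.65
tcp_pos: [0.442, 0.0127, 0.0429]
orientation: [-0.505, -0.495, 0.505, -0.495]
force: [-0.5, -0.0, -1.7]
width: 0.0597
```

Call:
send_rows([
  {"gripper": -0.5, "slide": [0.001, 0, 0], "dr": [0, 0, 0]},
  {"gripper": 0.6, "slide": [0.001, 0, 0], "dr": [0, 0, 0]},
  {"gripper": 0.9, "slide": [0.001, 0, 0], "dr": [0, 0, 0]},
  {"gripper": 0.9, "slide": [0.0, 0, 0], "dr": [0, 0, 0]},
])

```text
time: 26.05
tcp_pos: [0.4422, 0.0127, 0.043]
orientation: [-0.505, -0.495, 0.505, -0.495]
force: [0.5, -0.0, 0.0]
width: 0.0816
```

Call:
send_rows([
  {"gripper": 0.9, "slide": [-0.015, 0, 0], "dr": [0, 0, 0]},
  {"gripper": 1, "slide": [-0.06, 0, 0], "dr": [0, 0, 0]},
  {"gripper": 1, "slide": [-0.11, 0, 0], "dr": [0, 0, 0]},
  {"gripper": 1, "slide": [-0.16, 0, 0], "dr": [0, 0, 0]},
  {"gripper": 1, "slide": [-0.16, 0, 0], "dr": [0, 0, 0]},
])

```text
time: 26.55
tcp_pos: [0.4461, 0.0128, 0.2092]
orientation: [0.507, 0.493, -0.502, 0.498]
force: [1.4, -0.7, -0.4]
width: 0.0918
```

Run:
```python
from h import *
stacheck('w13.png')
a=1.28-np.pi/2
plan((.578,.0108,.17,a),(.578,.0108,.094,a))
```

```text
bar 1219 [0.5782 0.0109 0.0498 0.0166 1.283 ]
tray 1009 [ 0.4409  0.0124  0.1302  0.0601 -0.0196] zf 0.0575 zn 0.0572
t 26.60 tcp [0.4445 0.0127 0.2062] jaw -1.590 w 0.0915 F [ 0.1 -0.2 -0.3] q6 1.61
 slide [0.0186, 0.0666, -0.0003] dr [-0.649, 0.002, -0.006] rows 4.3
 slide [0.0181, 0.0533, 0.0401] dr [-0.649, 0.0, 0.0] rows 4.3
 slide [0.076, 0.0, 0.0] dr [0.0, 0.0, 0.0] rows 1.5
```

View pics/w13.png

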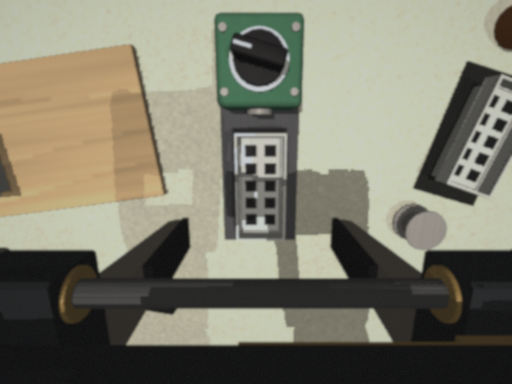

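Seated flat again (rim 57 mm at both ends). Knob next.

Call:
send_rows([
  {"gripper": 1, "slide": [0.018, 0.0665, 0], "dr": [-0.65, 0.002, -0.006]},
  {"gripper": 1, "slide": [0.018, 0.0665, 0], "dr": [-0.65, 0.002, -0.006]},
  {"gripper": 1, "slide": [0.018, 0.0665, 0], "dr": [-0.65, 0.002, -0.006]},
  {"gripper": 1, "slide": [0.018, 0.0665, 0], "dr": [-0.65, 0.002, -0.006]},
  {"gripper": 1, "slide": [0.018, 0.0665, 0], "dr": [-0.65, 0.002, -0.006]},
])

```text
time: 27.1
tcp_pos: [0.5101, 0.0115, 0.1868]
orientation: [0.318, 0.632, -0.319, 0.63]
force: [0.2, -1.0, 0.0]
width: 0.0919
```

Call:
send_rows([
  {"gripper": 1, "slide": [0.018, 0.0535, 0.041], "dr": [-0.65, 0, 0]},
  {"gripper": 1, "slide": [0.018, 0.0535, 0.041], "dr": [-0.65, 0, 0]},
  {"gripper": 1, "slide": [0.018, 0.0535, 0.041], "dr": [-0.65, 0, 0]},
  {"gripper": 1, "slide": [0.018, 0.0535, 0.041], "dr": [-0.65, 0, 0]},
  {"gripper": 1, "slide": [0.018, 0.0535, 0.041], "dr": [-0.65, 0, 0]},
])

```text
time: 27.6
tcp_pos: [0.5764, 0.0103, 0.1664]
orientation: [0.098, 0.702, -0.098, 0.698]
force: [-0.2, 0.9, -0.0]
width: 0.0919
```

Run:
```python
from h import *
a=1.2815-np.pi/2
plan((.578,.0107,.094,a))
```

```text
t 27.60 tcp [0.5764 0.0103 0.1664] jaw -0.278 w 0.0919 F [-0.2  0.9 -0. ] q6 0.29
 slide [0.0724, 0.0009, 0.0019] dr [0.011, -0.006, 0.002] rows 1.4
```

Call:
send_rows([
  {"gripper": 1, "slide": [0.03, 0.001, 0.002], "dr": [0.011, -0.006, 0.002]},
  {"gripper": 1, "slide": [0.055, 0.001, 0.002], "dr": [0.011, -0.006, 0.002]},
  {"gripper": 1, "slide": [0.07, 0.001, 0.002], "dr": [0.011, -0.006, 0.002]},
  {"gripper": 1, "slide": [0.07, 0.001, 0.002], "dr": [0.011, -0.006, 0.002]},
])

```text
time: 28.0
tcp_pos: [0.5759, 0.0107, 0.0934]
orientation: [0.102, 0.702, -0.102, 0.698]
force: [-0.2, -0.8, -0.4]
width: 0.0917
```

Run:
```python
from h import *
a=1.2815-np.pi/2
plan((.578,.0107,.094,a))
```

```text
t 28.00 tcp [0.5759 0.0107 0.0934] jaw -0.289 w 0.0917 F [-0.2 -0.8 -0.4] q6 0.30
 slide [-0.0006, 0.0006, 0.002] dr [-0.0, -0.005, 0.001] rows 0.0
```

Call:
send_rows([
  {"gripper": -1, "slide": [-0.001, 0.0006, 0.002], "dr": [0, -0.005, 0.001]},
  {"gripper": -1, "slide": [-0.001, 0.0006, 0.002], "dr": [0, -0.005, 0.001]},
  {"gripper": -1, "slide": [-0.001, 0.0006, 0.002], "dr": [0, -0.005, 0.001]},
  {"gripper": -1, "slide": [-0.001, 0.0006, 0.002], "dr": [0, -0.005, 0.001]},
  {"gripper": -1, "slide": [-0.001, 0.0006, 0.002], "dr": [0, -0.005, 0.001]},
], squeeze=20)

```text
time: 28.5
tcp_pos: [0.5783, 0.0107, 0.095]
orientation: [0.102, 0.699, -0.102, 0.7]
force: [1.1, -0.1, -0.7]
width: 0.054
```

Call:
send_rows([
  {"gripper": -1, "slide": [0, 0, 0], "dr": [0, 0, 0]},
  {"gripper": -1, "slide": [0, 0, 0], "dr": [0, 0, 0]},
  {"gripper": -1, "slide": [0, 0, 0], "dr": [0, 0, 0]},
  {"gripper": -1, "slide": [0, 0, 0], "dr": [0, 0, 0]},
  {"gripper": -1, "slide": [0, 0, 0], "dr": [0, 0, 0]},
])

```text
time: 29.0
tcp_pos: [0.5788, 0.0106, 0.095]
orientation: [0.102, 0.699, -0.102, 0.7]
force: [-1.4, -0.4, -3.3]
width: 0.0156
```

Call:
send_rows([
  {"gripper": -1, "slide": [0, 0, 0], "dr": [0, 0, 0]},
  {"gripper": -1, "slide": [0, 0, 0], "dr": [0, 0, 0]},
])

```text
time: 29.2
tcp_pos: [0.5787, 0.0106, 0.095]
orientation: [0.102, 0.699, -0.102, 0.7]
force: [0.4, -0.6, 0.6]
width: 0.0156
```

Call:
send_rows([
  {"gripper": -1, "slide": [0, 0, 0], "dr": [0.11, 0, 0]},
  {"gripper": -1, "slide": [0, 0, 0], "dr": [0.22, 0, 0]},
  {"gripper": -1, "slide": [0, 0, 0], "dr": [0.33, 0, 0]},
  {"gripper": -1, "slide": [0, 0, 0], "dr": [0.44, 0, 0]},
  {"gripper": -1, "slide": [0, 0, 0], "dr": [0.55, 0, 0]},
])

```text
time: 29.7
tcp_pos: [0.5783, 0.0108, 0.095]
orientation: [0.29, 0.645, -0.289, 0.645]
force: [-1.5, 1.2, 2.0]
width: 0.0159
```

Call:
send_rows([
  {"gripper": -1, "slide": [0, 0, 0], "dr": [0.11, 0, 0]},
  {"gripper": -1, "slide": [0, 0, 0], "dr": [0.22, 0, 0]},
  {"gripper": -1, "slide": [0, 0, 0], "dr": [0.33, 0, 0]},
  {"gripper": -1, "slide": [0, 0, 0], "dr": [0.44, 0, 0]},
  {"gripper": -1, "slide": [0, 0, 0], "dr": [0.55, 0, 0]},
])

```text
time: 30.2
tcp_pos: [0.5781, 0.0113, 0.095]
orientation: [0.455, 0.541, -0.455, 0.541]
force: [-1.5, 2.6, 0.7]
width: 0.016
```

Call:
send_rows([
  {"gripper": -1, "slide": [0, 0, 0], "dr": [0.08, 0, 0]},
  {"gripper": -1, "slide": [0, 0, 0], "dr": [0.14, 0, 0]},
  {"gripper": -1, "slide": [0, 0, 0], "dr": [0.19, 0, 0]},
  {"gripper": -1, "slide": [0, 0, 0], "dr": [0.22, 0, 0]},
  {"gripper": -1, "slide": [0, 0, 0], "dr": [0.23, 0, 0]},
])

```text
time: 30.7
tcp_pos: [0.5781, 0.0114, 0.095]
orientation: [0.514, 0.486, -0.514, 0.485]
force: [0.0, 1.4, 0.6]
width: 0.0165
```

Run:
```python
from h import *
plan(); print(readout.observe()['wrist_torque'])
```

```text
t 30.70 tcp [0.5781 0.0114 0.095 ] jaw -1.628 w 0.0165 F [0.  1.4 0.6] q6 1.64
[0.40006289 0.12780436 0.50607751]
```

Call:
send_rows([
  {"gripper": -1, "slide": [0, 0, 0], "dr": [0, 0, 0]},
  {"gripper": -1, "slide": [0, 0, 0], "dr": [0, 0, 0]},
  {"gripper": -1, "slide": [0, 0, 0], "dr": [0, 0, 0]},
  {"gripper": -1, "slide": [0, 0, 0], "dr": [0, 0, 0]},
  {"gripper": -1, "slide": [0, 0, 0], "dr": [0, 0, 0]},
])

```text
time: 31.2
tcp_pos: [0.5781, 0.0114, 0.095]
orientation: [0.514, 0.486, -0.514, 0.485]
force: [-0.4, 0.6, 0.9]
width: 0.0161
```

Call:
send_rows([
  {"gripper": 1, "slide": [0, 0, 0], "dr": [0, 0, 0]},
  {"gripper": 1, "slide": [0, 0, 0], "dr": [0, 0, 0]},
  {"gripper": 1, "slide": [0, 0, 0], "dr": [0, 0, 0]},
  {"gripper": 1, "slide": [0, 0, 0], "dr": [0, 0, 0]},
  {"gripper": 1, "slide": [0, 0, 0], "dr": [0, 0, 0]},
])

```text
time: 31.7
tcp_pos: [0.5779, 0.0114, 0.095]
orientation: [0.514, 0.486, -0.514, 0.485]
force: [-0.5, 0.5, 0.4]
width: 0.0542
```

Call:
send_rows([
  {"gripper": 1, "slide": [0, 0, 0], "dr": [0, 0, 0]},
  {"gripper": 1, "slide": [0, 0, 0], "dr": [0, 0, 0]},
  {"gripper": 1, "slide": [0, 0, 0], "dr": [0, 0, 0]},
  {"gripper": 1, "slide": [0, 0, 0], "dr": [0, 0, 0]},
  {"gripper": 1, "slide": [0, 0, 0], "dr": [0, 0, 0]},
])

```text
time: 32.2
tcp_pos: [0.5779, 0.0115, 0.095]
orientation: [0.514, 0.486, -0.514, 0.485]
force: [1.1, -0.4, 0.4]
width: 0.0914
```

Call:
send_rows([
  {"gripper": 1, "slide": [0, 0, 0], "dr": [0, 0, 0]},
  {"gripper": 1, "slide": [-0.03, 0, 0], "dr": [0, 0, 0]},
  {"gripper": 1, "slide": [-0.06, 0, 0], "dr": [0, 0, 0]},
  {"gripper": 1, "slide": [-0.1, 0, 0], "dr": [0, 0, 0]},
  {"gripper": 1, "slide": [-0.1, 0, 0], "dr": [0, 0, 0]},
])

```text
time: 32.7
tcp_pos: [0.581, 0.0114, 0.2002]
orientation: [0.516, 0.484, -0.512, 0.487]
force: [0.2, -0.5, -0.3]
width: 0.092
```

Call:
send_rows([
  {"gripper": 1, "slide": [0, -0.045, 0], "dr": [-0.039, 0, 0]},
  {"gripper": 1, "slide": [0, -0.09, 0.006], "dr": [-0.039, -0.002, -0.007]},
  {"gripper": 1, "slide": [0, -0.14, 0.006], "dr": [-0.039, -0.002, -0.007]},
  {"gripper": 1, "slide": [0, -0.14, 0.006], "dr": [-0.039, -0.002, -0.007]},
  {"gripper": 1, "slide": [0, -0.14, 0.006], "dr": [-0.039, -0.002, -0.007]},
])

```text
time: 33.2
tcp_pos: [0.4405, 0.0136, 0.1991]
orientation: [0.505, 0.495, -0.504, 0.496]
force: [-0.2, 0.2, 0.3]
width: 0.092
```

Run:
```python
from h import *
stacheck('w14.png')
a=-.018-np.pi/2
plan((.441,.0123,.08,a),(.441,.0123,.042,a))
```

```text
bar 1379 [0.5783 0.011  0.0501 0.0168 1.2764]
tray 1031 [ 0.4413  0.0123  0.1287  0.0601 -0.0193] zf 0.0573 zn 0.0571
t 33.25 tcp [0.4418 0.0135 0.1994] jaw -1.589 w 0.0919 F [-0.6  0.6  0.3] q6 1.62
 slide [0.1194, -0.001, 0.0012] dr [-0.001, 0.001, -0.002] rows 2.4
 slide [0.038, 0.0, 0.0] dr [0.0, 0.0, 0.0] rows 0.8
```

View pics/w14.png

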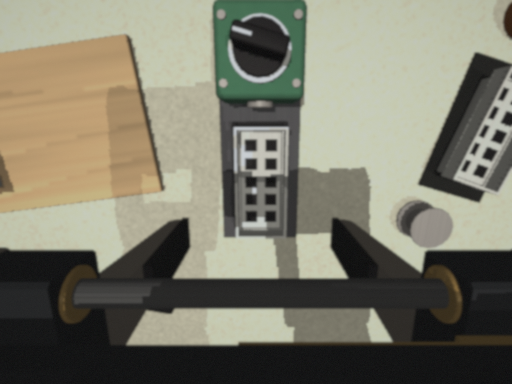

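Call:
send_rows([
  {"gripper": 1, "slide": [0.045, -0.001, 0.001], "dr": [0, 0, -0.002]},
  {"gripper": 1, "slide": [0.09, -0.001, 0.001], "dr": [0, 0, -0.002]},
  {"gripper": 1, "slide": [0.12, -0.001, 0.001], "dr": [0, 0, -0.002]},
  {"gripper": 1, "slide": [0.12, -0.001, 0.001], "dr": [0, 0, -0.002]},
])

```text
time: 33.65
tcp_pos: [0.4397, 0.0124, 0.076]
orientation: [-0.503, -0.497, 0.506, -0.494]
force: [-0.5, -0.2, 0.1]
width: 0.0918
```

Run:
```python
from h import *
a=-.018-np.pi/2
plan((.4412,.0123,.0415,a))
```

```text
t 33.65 tcp [0.4397 0.0124 0.076 ] jaw -1.589 w 0.0918 F [-0.5 -0.2  0.1] q6 1.62
 slide [0.0345, 0.0017, 0.0] dr [-0.001, 0.001, 0.006] rows 0.7
```

Call:
send_rows([
  {"gripper": 1, "slide": [0.018, 0.001, 0], "dr": [0, 0.001, 0.006]},
  {"gripper": 0.6, "slide": [0.035, 0.001, 0], "dr": [0, 0.001, 0.006]},
  {"gripper": 0.4, "slide": [0.035, 0.001, 0], "dr": [0, 0.001, 0.006]},
  {"gripper": 0.3, "slide": [0.035, 0.001, 0], "dr": [0, 0.001, 0.006]},
  {"gripper": -0.5, "slide": [0.035, 0.001, 0], "dr": [0, 0.001, 0.006]},
], squeeze=30)

```text
time: 34.15
tcp_pos: [0.4419, 0.0124, 0.0423]
orientation: [0.505, 0.495, -0.504, 0.496]
force: [-0.2, 0.7, -0.1]
width: 0.0616
```

Call:
send_rows([
  {"gripper": -0.5, "slide": [0, 0, 0], "dr": [0, 0, 0]},
  {"gripper": -0.5, "slide": [0, 0, 0], "dr": [0, 0, 0]},
])

```text
time: 34.35
tcp_pos: [0.4426, 0.0124, 0.0431]
orientation: [0.506, 0.494, -0.504, 0.496]
force: [-0.6, -1.0, -2.2]
width: 0.0599
```

Call:
send_rows([
  {"gripper": -0.5, "slide": [-0.005, 0, 0], "dr": [0, 0, 0]},
  {"gripper": -0.5, "slide": [-0.015, 0, 0], "dr": [0, 0, 0]},
  {"gripper": -0.5, "slide": [-0.035, 0, 0], "dr": [0, 0, 0]},
  {"gripper": -0.5, "slide": [-0.065, 0, 0], "dr": [0, 0, 0]},
  {"gripper": -0.5, "slide": [-0.1, 0, 0], "dr": [0, 0, 0]},
])

```text
time: 34.85
tcp_pos: [0.4413, 0.0124, 0.1443]
orientation: [0.505, 0.495, -0.504, 0.496]
force: [0.6, -1.0, -1.1]
width: 0.0596
```

Run:
```python
from h import *
plan((.455,.15,.145,-1.5))
```

```text
t 34.85 tcp [0.4413 0.0124 0.1443] jaw -1.589 w 0.0596 F [ 0.6 -1.  -1.1] q6 1.61
 slide [-0.0006, 0.0111, -0.1379] dr [-0.089, -0.0, -0.002] rows 2.8
```

Call:
send_rows([
  {"gripper": -0.5, "slide": [0, 0.004, -0.046], "dr": [-0.03, 0, 0]},
  {"gripper": -0.5, "slide": [0, 0.008, -0.092], "dr": [-0.06, 0, 0]},
  {"gripper": -0.5, "slide": [0, 0.011, -0.138], "dr": [-0.09, 0, 0]},
  {"gripper": -0.5, "slide": [0, 0.011, -0.138], "dr": [-0.09, 0, 0]},
])

```text
time: 35.25
tcp_pos: [0.4558, 0.1547, 0.1457]
orientation: [0.482, 0.518, -0.479, 0.519]
force: [-0.1, -0.7, -2.1]
width: 0.0595
```

Run:
```python
from h import *
p,d,K,V=snap('wrist','w15.png');np.savez('pics/w15.npz',p=p,d=d,K=K,V=V)
t=np.load('pics/w15.npz');r,P=boardw(t);print(r.round(4),r[4]+np.pi/2)
C=cloud(d,K,V);m=(C[...,2]>.05)&(C[...,2]<.065)&(np.arange(384)[:,None]<245)&(C[...,1]>.25);P=C[m];print('tray',rect(P[:,:2]).round(4))
b=(.5045,.2925,.112)
plan(slot(b,0,.12),slot(b,0,.043))
```

```text
[ 0.5038  0.2922  0.2777  0.1882 -1.4577] 0.11311601127927196
tray [0.4942 0.3796 0.1306 0.0615 0.1025]
t 35.30 tcp [0.455  0.1524 0.1452] jaw -1.495 w 0.0595 F [-0.4 -0.5 -2.3] q6 1.82
 slide [0.0255, 0.0598, -0.136] dr [-0.037, -0.0, -0.003] rows 3.0
 slide [0.077, 0.0, 0.0] dr [0.0, 0.0, 0.0] rows 1.5
```

View pics/w15.png

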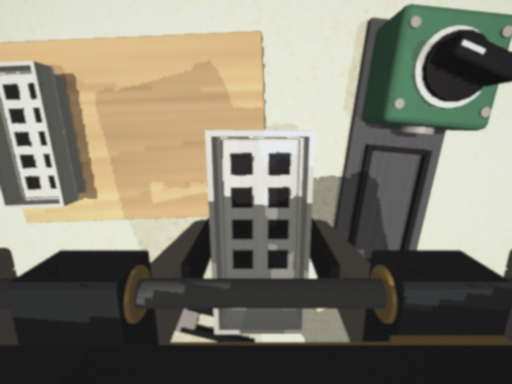

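Call:
send_rows([
  {"gripper": -0.5, "slide": [0.006, 0.015, -0.034], "dr": [-0.01, 0, 0]},
  {"gripper": -0.5, "slide": [0.012, 0.03, -0.068], "dr": [-0.02, 0, 0]},
  {"gripper": -0.5, "slide": [0.018, 0.045, -0.102], "dr": [-0.03, 0, 0]},
  {"gripper": -0.5, "slide": [0.025, 0.06, -0.136], "dr": [-0.037, 0, -0.003]},
  {"gripper": -0.5, "slide": [0.025, 0.06, -0.136], "dr": [-0.037, 0, -0.003]},
])

```text
time: 35.8
tcp_pos: [0.5061, 0.2948, 0.1203]
orientation: [0.472, 0.528, -0.47, 0.528]
force: [0.1, -0.3, -2.1]
width: 0.0598
```

Call:
send_rows([
  {"gripper": -0.5, "slide": [0.02, 0, 0], "dr": [0, 0, 0]},
  {"gripper": -0.5, "slide": [0.04, 0, 0], "dr": [0, 0, 0]},
  {"gripper": -0.5, "slide": [0.06, 0, 0], "dr": [0, 0, 0]},
  {"gripper": -0.5, "slide": [0.06, 0, 0], "dr": [0, 0, 0]},
])

```text
time: 36.2
tcp_pos: [0.5043, 0.2923, 0.0584]
orientation: [0.47, 0.528, -0.472, 0.527]
force: [-0.2, -0.2, -1.7]
width: 0.0597
```

Run:
```python
from h import *
b=(.5045,.2925,.112)
plan(slot(b,0,.043))
```

```text
t 36.20 tcp [0.5043 0.2923 0.0584] jaw -1.458 w 0.0597 F [-0.2 -0.2 -1.7] q6 1.98
 slide [0.0154, 0.0002, -0.0002] dr [0.0, 0.001, 0.003] rows 0.3
```

Call:
send_rows([
  {"gripper": -0.5, "slide": [0.006, 0, 0], "dr": [0, 0.001, 0.003]},
  {"gripper": -0.5, "slide": [0.011, 0, 0], "dr": [0, 0.001, 0.003]},
  {"gripper": -0.5, "slide": [0.014, 0, 0], "dr": [0, 0.001, 0.003]},
  {"gripper": -0.5, "slide": [0.0155, 0, 0], "dr": [0, 0.001, 0.003]},
  {"gripper": -0.5, "slide": [0.0155, 0, 0], "dr": [0, 0.001, 0.003]},
])

```text
time: 36.7
tcp_pos: [0.5044, 0.2924, 0.0431]
orientation: [0.471, 0.527, -0.471, 0.527]
force: [-0.1, 0.3, -2.5]
width: 0.06
```

Call:
send_rows([
  {"gripper": -0.5, "slide": [0.0005, 0, 0], "dr": [0, 0, 0]},
  {"gripper": -0.5, "slide": [0.0005, 0, 0], "dr": [0, 0, 0]},
  {"gripper": 0.5, "slide": [0.0005, 0, 0], "dr": [0, 0, 0]},
  {"gripper": 0.5, "slide": [0.0005, 0, 0], "dr": [0, 0, 0]},
  {"gripper": 0.5, "slide": [0.0005, 0, 0], "dr": [0, 0, 0]},
])

```text
time: 37.2
tcp_pos: [0.5045, 0.2924, 0.0427]
orientation: [0.471, 0.527, -0.471, 0.527]
force: [-0.4, -0.4, -0.1]
width: 0.0689
```

Call:
send_rows([
  {"gripper": 0.5, "slide": [-0.01, 0, 0], "dr": [0, 0, 0]},
  {"gripper": 0.5, "slide": [-0.04, 0, 0], "dr": [0, 0, 0]},
  {"gripper": 1, "slide": [-0.08, 0, 0], "dr": [0, 0, 0]},
  {"gripper": 1, "slide": [-0.13, 0, 0], "dr": [0, 0, 0]},
  {"gripper": 1, "slide": [-0.16, 0, 0], "dr": [0, 0, 0]},
])

```text
time: 37.7
tcp_pos: [0.5055, 0.293, 0.2073]
orientation: [0.473, 0.527, -0.47, 0.528]
force: [0.8, -0.1, -0.3]
width: 0.0903
```

Run:
```python
from h import *
p,d,K,V=snap('wrist','w16.png');np.savez('pics/w16.npz',p=p,d=d,K=K,V=V)
plan((.435,-.242,.2,-1.9))
```

```text
t 37.75 tcp [0.5074 0.2941 0.2114] jaw -1.458 w 0.0917 F [1.3 0.4 3.9] q6 1.98
 slide [0.0027, -0.0441, 0.1749] dr [0.147, -0.005, -0.009] rows 3.6
 slide [0.0038, -0.0179, 0.1794] dr [0.147, 0.0, 0.0] rows 3.6
 slide [0.0038, 0.0086, 0.1801] dr [0.147, 0.0, 0.0] rows 3.6
```

View pics/w16.png

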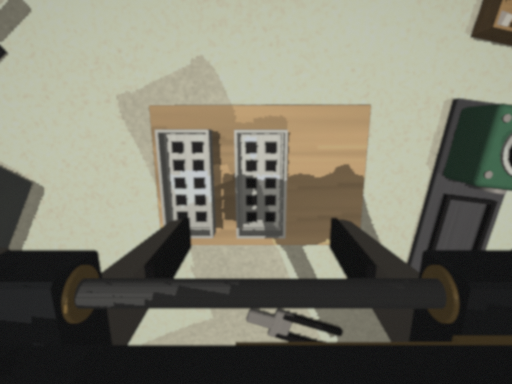

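Two are on the board. On to the last one.

Call:
send_rows([
  {"gripper": 1, "slide": [0.003, -0.044, 0.175], "dr": [0.147, -0.005, -0.009]},
  {"gripper": 1, "slide": [0.003, -0.044, 0.175], "dr": [0.147, -0.005, -0.009]},
  {"gripper": 1, "slide": [0.003, -0.044, 0.175], "dr": [0.147, -0.005, -0.009]},
  {"gripper": 1, "slide": [0.003, -0.044, 0.175], "dr": [0.147, -0.005, -0.009]},
])

```text
time: 38.15
tcp_pos: [0.4823, 0.1126, 0.2078]
orientation: [-0.509, -0.491, 0.509, -0.491]
force: [-0.1, -0.4, 0.1]
width: 0.0917
```

Call:
send_rows([
  {"gripper": 1, "slide": [0.004, -0.018, 0.179], "dr": [0.147, 0, 0]},
  {"gripper": 1, "slide": [0.004, -0.018, 0.179], "dr": [0.147, 0, 0]},
  {"gripper": 1, "slide": [0.004, -0.018, 0.179], "dr": [0.147, 0, 0]},
  {"gripper": 1, "slide": [0.004, -0.018, 0.179], "dr": [0.147, 0, 0]},
])

```text
time: 38.55
tcp_pos: [0.4572, -0.0683, 0.2046]
orientation: [-0.544, -0.452, 0.544, -0.453]
force: [0.6, -0.5, -0.2]
width: 0.092
```

Run:
```python
from h import *
plan((.435,-.242,.19,-1.9))
```

```text
t 38.55 tcp [ 0.4572 -0.0683  0.2046] jaw -1.754 w 0.0920 F [ 0.6 -0.5 -0.2] q6 1.60
 slide [0.0148, 0.0098, 0.1749] dr [0.146, 0.001, -0.001] rows 3.5
```

Call:
send_rows([
  {"gripper": 1, "slide": [0.015, 0.01, 0.175], "dr": [0.146, 0, 0]},
  {"gripper": 1, "slide": [0.015, 0.01, 0.175], "dr": [0.146, 0, 0]},
  {"gripper": 1, "slide": [0.015, 0.01, 0.175], "dr": [0.146, 0, 0]},
  {"gripper": 1, "slide": [0.015, 0.01, 0.175], "dr": [0.146, 0, 0]},
  {"gripper": 1, "slide": [0.015, 0.01, 0.175], "dr": [0.146, 0, 0]},
])

```text
time: 39.05
tcp_pos: [0.4346, -0.2452, 0.19]
orientation: [-0.576, -0.409, 0.576, -0.411]
force: [0.8, 0.3, -0.3]
width: 0.0922
```

Run:
```python
from h import *
r=stack('w17.png',.049)
a=r[4]-np.pi/2
plan((r[0],r[1],.072,a),(r[0],r[1],.034,a))
```

```text
stack 1301 0.04921560823759913 [ 0.4938 -0.263   0.13    0.0602 -0.3548] [ 0.4938 -0.2629  0.1302  0.0601 -0.3513]
t 39.10 tcp [ 0.4347 -0.2434  0.1899] jaw -1.903 w 0.0918 F [ 0.1 -0.5  0.2] q6 1.39
 slide [0.118, 0.0621, -0.001] dr [0.019, 0.001, -0.001] rows 2.7
 slide [0.038, 0.0, 0.0] dr [0.0, 0.0, 0.0] rows 0.8
```

View pics/w17.png

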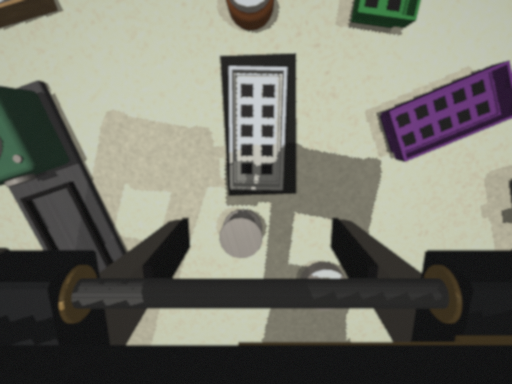

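Call:
send_rows([
  {"gripper": 1, "slide": [0.04, 0.062, -0.001], "dr": [0.019, 0, -0.001]},
  {"gripper": 1, "slide": [0.085, 0.062, -0.001], "dr": [0.019, 0, -0.001]},
  {"gripper": 1, "slide": [0.118, 0.062, -0.001], "dr": [0.019, 0, -0.001]},
  {"gripper": 1, "slide": [0.118, 0.062, -0.001], "dr": [0.019, 0, -0.001]},
  {"gripper": 1, "slide": [0.118, 0.062, -0.001], "dr": [0.019, 0, -0.001]},
])

```text
time: 39.6
tcp_pos: [0.4935, -0.2615, 0.0724]
orientation: [-0.579, -0.406, 0.58, -0.405]
force: [0.8, 1.0, 0.9]
width: 0.0917
```

Run:
```python
from h import *
plan((.4938,-.263,.034,-.3525-np.pi/2))
```

```text
t 39.60 tcp [ 0.4935 -0.2615  0.0724] jaw -1.921 w 0.0917 F [0.8 1.  0.9] q6 1.43
 slide [0.0384, 0.0009, 0.0013] dr [0.002, 0.0, 0.002] rows 0.8
```

Call:
send_rows([
  {"gripper": 1, "slide": [0.015, 0.001, 0.001], "dr": [0.002, 0, 0.002]},
  {"gripper": 1, "slide": [0.03, 0.001, 0.001], "dr": [0.002, 0, 0.002]},
  {"gripper": 1, "slide": [0.039, 0.001, 0.001], "dr": [0.002, 0, 0.002]},
  {"gripper": 0.6, "slide": [0.039, 0.001, 0.001], "dr": [0.002, 0, 0.002]},
  {"gripper": 0.5, "slide": [0.039, 0.001, 0.001], "dr": [0.002, 0, 0.002]},
])

```text
time: 40.1
tcp_pos: [0.4939, -0.2628, 0.0334]
orientation: [-0.58, -0.404, 0.58, -0.405]
force: [-0.6, -0.2, 0.9]
width: 0.0781
```

Call:
send_rows([
  {"gripper": 0.3, "slide": [0, 0, 0], "dr": [0, 0, 0]},
  {"gripper": 0, "slide": [0, 0, 0], "dr": [0, 0, 0]},
  {"gripper": -0.5, "slide": [0, 0, 0], "dr": [0, 0, 0]},
  {"gripper": -0.5, "slide": [0, 0, 0], "dr": [0, 0, 0]},
  {"gripper": -0.5, "slide": [0, 0, 0], "dr": [0, 0, 0]},
], squeeze=30)

```text
time: 40.6
tcp_pos: [0.4942, -0.263, 0.0339]
orientation: [0.58, 0.404, -0.58, 0.405]
force: [-0.8, -0.4, 6.4]
width: 0.06
```

Call:
send_rows([
  {"gripper": -0.5, "slide": [-0.003, 0, 0], "dr": [0, 0, 0]},
  {"gripper": -0.5, "slide": [-0.01, 0, 0], "dr": [0, 0, 0]},
  {"gripper": -0.5, "slide": [-0.02, 0, 0], "dr": [0, 0, 0]},
  {"gripper": -0.5, "slide": [-0.03, 0, 0], "dr": [0, 0, 0]},
  {"gripper": -0.5, "slide": [-0.045, 0, 0], "dr": [0, 0, 0]},
])

```text
time: 41.1
tcp_pos: [0.4938, -0.2628, 0.0795]
orientation: [-0.58, -0.404, 0.58, -0.405]
force: [0.6, 0.3, -3.0]
width: 0.0601
```

Call:
send_rows([
  {"gripper": -0.5, "slide": [-0.02, 0, 0], "dr": [0, 0, 0]},
  {"gripper": -0.5, "slide": [-0.045, 0, 0], "dr": [0, 0, 0]},
  {"gripper": -0.5, "slide": [-0.07, 0, 0], "dr": [0, 0, 0]},
  {"gripper": -0.5, "slide": [-0.09, 0, 0], "dr": [0, 0, 0]},
  {"gripper": -0.5, "slide": [-0.09, 0, 0], "dr": [0, 0, 0]},
])

```text
time: 41.6
tcp_pos: [0.4956, -0.2636, 0.173]
orientation: [0.581, 0.403, -0.579, 0.407]
force: [0.6, 0.3, -3.3]
width: 0.06
```

Run:
```python
from h import *
snap('wrist','w18.png')
a=-.0178-np.pi/2
plan((.4425,.0123,.165,a))
```

```text
t 41.65 tcp [ 0.4946 -0.2632  0.1711] jaw -1.923 w 0.0595 F [-0.7 -0.3 -2.9] q6 1.43
 slide [0.0027, -0.072, -0.1203] dr [-0.167, 0.001, -0.003] rows 2.8
 slide [0.003, -0.051, -0.1306] dr [-0.167, 0.0, 0.0] rows 2.8
```

View pics/w18.png

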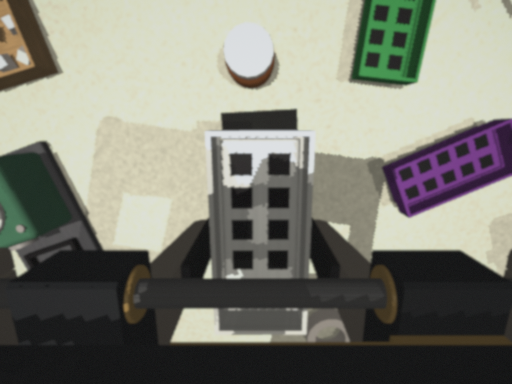

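Call:
send_rows([
  {"gripper": -0.5, "slide": [0.001, -0.024, -0.04], "dr": [-0.055, 0, 0]},
  {"gripper": -0.5, "slide": [0.002, -0.048, -0.08], "dr": [-0.11, 0, 0]},
  {"gripper": -0.5, "slide": [0.003, -0.072, -0.12], "dr": [-0.167, 0.001, -0.003]},
  {"gripper": -0.5, "slide": [0.003, -0.072, -0.12], "dr": [-0.167, 0.001, -0.003]},
])

```text
time: 42.05
tcp_pos: [0.4655, -0.1212, 0.166]
orientation: [-0.543, -0.454, 0.544, -0.451]
force: [-0.4, -0.4, -2.8]
width: 0.0596
```

Call:
send_rows([
  {"gripper": -0.5, "slide": [0.001, -0.017, -0.043], "dr": [-0.057, 0, 0]},
  {"gripper": -0.5, "slide": [0.002, -0.034, -0.087], "dr": [-0.113, 0, 0]},
  {"gripper": -0.5, "slide": [0.003, -0.051, -0.131], "dr": [-0.167, 0, 0]},
  {"gripper": -0.5, "slide": [0.003, -0.051, -0.131], "dr": [-0.167, 0, 0]},
  {"gripper": -0.5, "slide": [0.003, -0.051, -0.131], "dr": [-0.167, 0, 0]},
])

```text
time: 42.55
tcp_pos: [0.4383, 0.0175, 0.1628]
orientation: [-0.502, -0.499, 0.504, -0.495]
force: [-0.3, -1.0, -2.5]
width: 0.0599
```

Run:
```python
from h import *
a=-.0178-np.pi/2
plan((.4425,.0123,.07,a))
```

```text
t 42.55 tcp [0.4383 0.0175 0.1628] jaw -1.582 w 0.0599 F [-0.3 -1.  -2.5] q6 1.62
 slide [0.0928, 0.0047, 0.0053] dr [0.006, -0.002, 0.005] rows 1.9
```

Call:
send_rows([
  {"gripper": -0.5, "slide": [0.04, 0.0045, 0.005], "dr": [0.006, -0.002, 0.005]},
  {"gripper": -0.5, "slide": [0.075, 0.0045, 0.005], "dr": [0.006, -0.002, 0.005]},
  {"gripper": -0.5, "slide": [0.092, 0.0045, 0.005], "dr": [0.006, -0.002, 0.005]},
  {"gripper": -0.5, "slide": [0.092, 0.0045, 0.005], "dr": [0.006, -0.002, 0.005]},
  {"gripper": -0.5, "slide": [0.092, 0.0045, 0.005], "dr": [0.006, -0.002, 0.005]},
])

```text
time: 43.05
tcp_pos: [0.4426, 0.0116, 0.0707]
orientation: [-0.504, -0.495, 0.505, -0.495]
force: [-0.2, 1.5, -1.8]
width: 0.0601
```

Run:
```python
from h import *
p,d,K,V=snap('wrist','w19.png')
a=-.0178-np.pi/2
plan((.4425,.0123,.0425,a))
```

```text
t 43.10 tcp [0.4431 0.0118 0.0714] jaw -1.590 w 0.0599 F [ 0.3 -0.7 -3.2] q6 1.61
 slide [0.0289, -0.0007, -0.0005] dr [-0.001, 0.0, -0.001] rows 0.6
```

View pics/w19.png

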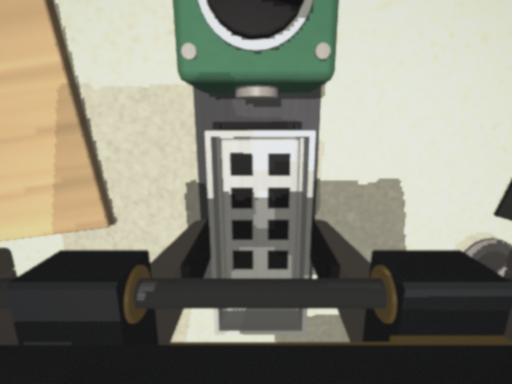

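Call:
send_rows([
  {"gripper": -0.5, "slide": [0.008, -0.001, -0.0005], "dr": [0, 0, -0.001]},
  {"gripper": -0.5, "slide": [0.016, -0.001, -0.0005], "dr": [0, 0, -0.001]},
  {"gripper": -0.5, "slide": [0.022, -0.001, -0.0005], "dr": [0, 0, -0.001]},
  {"gripper": -0.5, "slide": [0.026, -0.001, -0.0005], "dr": [0, 0, -0.001]},
  {"gripper": -0.5, "slide": [0.028, -0.001, -0.0005], "dr": [0, 0, -0.001]},
])

```text
time: 43.6
tcp_pos: [0.4419, 0.0124, 0.0429]
orientation: [-0.504, -0.495, 0.505, -0.495]
force: [-0.3, -0.3, -2.7]
width: 0.0595
```

Call:
send_rows([
  {"gripper": -0.5, "slide": [0.001, 0, 0], "dr": [0, 0, 0]},
  {"gripper": 0.6, "slide": [0.001, 0, 0], "dr": [0, 0, 0]},
  {"gripper": 0.9, "slide": [0.001, 0, 0], "dr": [0, 0, 0]},
  {"gripper": 0.9, "slide": [0.0, 0, 0], "dr": [0, 0, 0]},
])

```text
time: 44.0
tcp_pos: [0.4421, 0.0124, 0.043]
orientation: [-0.504, -0.495, 0.505, -0.495]
force: [0.3, 0.3, -0.0]
width: 0.0813
```

Call:
send_rows([
  {"gripper": 0.9, "slide": [-0.015, 0, 0], "dr": [0, 0, 0]},
  {"gripper": 1, "slide": [-0.06, 0, 0], "dr": [0, 0, 0]},
  {"gripper": 1, "slide": [-0.11, 0, 0], "dr": [0, 0, 0]},
  {"gripper": 1, "slide": [-0.16, 0, 0], "dr": [0, 0, 0]},
  {"gripper": 1, "slide": [-0.16, 0, 0], "dr": [0, 0, 0]},
])

```text
time: 44.5
tcp_pos: [0.4461, 0.0125, 0.2095]
orientation: [0.507, 0.493, -0.502, 0.498]
force: [0.9, 0.7, 0.1]
width: 0.092
```

Run:
```python
from h import *
stacheck('w20.png')
a=1.28-np.pi/2
plan((.578,.0108,.17,a),(.578,.0108,.094,a))
```

```text
bar 1212 [0.5784 0.0109 0.0499 0.0169 1.2906]
tray 1002 [ 0.4409  0.0121  0.1303  0.06   -0.019 ] zf 0.0573 zn 0.0572
t 44.55 tcp [0.4445 0.0125 0.2065] jaw -1.589 w 0.0917 F [-0.3 -0.  -0.2] q6 1.61
 slide [0.0187, 0.0666, -0.0004] dr [-0.649, 0.002, -0.007] rows 4.3
 slide [0.0182, 0.0534, 0.04] dr [-0.649, 0.0, 0.0] rows 4.3
 slide [0.076, 0.0, 0.0] dr [0.0, 0.0, 0.0] rows 1.5
```

View pics/w20.png

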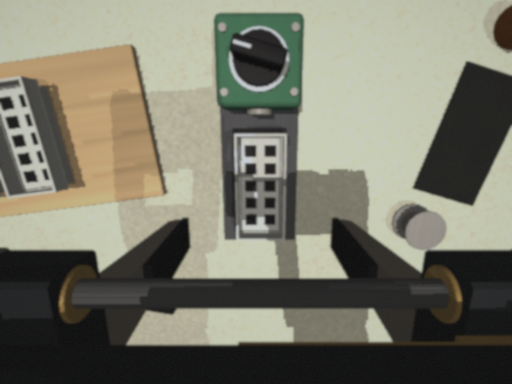

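Call:
send_rows([
  {"gripper": 1, "slide": [0.018, 0.0665, 0], "dr": [-0.65, 0.002, -0.006]},
  {"gripper": 1, "slide": [0.018, 0.0665, 0], "dr": [-0.65, 0.002, -0.006]},
  {"gripper": 1, "slide": [0.018, 0.0665, 0], "dr": [-0.65, 0.002, -0.006]},
  {"gripper": 1, "slide": [0.018, 0.0665, 0], "dr": [-0.65, 0.002, -0.006]},
  {"gripper": 1, "slide": [0.018, 0.0665, 0], "dr": [-0.65, 0.002, -0.006]},
])

```text
time: 45.05
tcp_pos: [0.5102, 0.0112, 0.1872]
orientation: [0.318, 0.632, -0.319, 0.631]
force: [-0.3, -0.2, -0.1]
width: 0.0921
```

Call:
send_rows([
  {"gripper": 1, "slide": [0.018, 0.0535, 0.041], "dr": [-0.65, 0, 0]},
  {"gripper": 1, "slide": [0.018, 0.0535, 0.041], "dr": [-0.65, 0, 0]},
  {"gripper": 1, "slide": [0.018, 0.0535, 0.041], "dr": [-0.65, 0, 0]},
  {"gripper": 1, "slide": [0.018, 0.0535, 0.041], "dr": [-0.65, 0, 0]},
  {"gripper": 1, "slide": [0.018, 0.0535, 0.041], "dr": [-0.65, 0, 0]},
])

```text
time: 45.55
tcp_pos: [0.5765, 0.0101, 0.1671]
orientation: [0.098, 0.702, -0.098, 0.698]
force: [-0.0, -0.6, 0.3]
width: 0.0919
```

Run:
```python
from h import *
a=1.2815-np.pi/2
plan((.578,.0107,.094,a))
```

```text
t 45.55 tcp [0.5765 0.0101 0.1671] jaw -0.278 w 0.0919 F [-0.  -0.6  0.3] q6 0.29
 slide [0.073, 0.0011, 0.0016] dr [0.011, -0.005, 0.002] rows 1.5
```

Call:
send_rows([
  {"gripper": 1, "slide": [0.03, 0.001, 0.002], "dr": [0.011, -0.006, 0.002]},
  {"gripper": 1, "slide": [0.055, 0.001, 0.002], "dr": [0.011, -0.006, 0.002]},
  {"gripper": 1, "slide": [0.071, 0.001, 0.002], "dr": [0.011, -0.006, 0.002]},
  {"gripper": 1, "slide": [0.071, 0.001, 0.002], "dr": [0.011, -0.006, 0.002]},
])

```text
time: 45.95
tcp_pos: [0.5755, 0.0104, 0.0925]
orientation: [0.102, 0.702, -0.102, 0.698]
force: [0.1, 0.7, 0.2]
width: 0.0921
```

Run:
```python
from h import *
a=1.2815-np.pi/2
plan((.578,.0107,.094,a))
```

```text
t 45.95 tcp [0.5755 0.0104 0.0925] jaw -0.289 w 0.0921 F [0.1 0.7 0.2] q6 0.30
 slide [-0.0015, 0.0009, 0.0023] dr [0.0, -0.005, 0.002] rows 0.1
```

Call:
send_rows([
  {"gripper": -1, "slide": [-0.002, 0.001, 0.002], "dr": [0, -0.005, 0.001]},
  {"gripper": -1, "slide": [-0.002, 0.001, 0.002], "dr": [0, -0.005, 0.001]},
  {"gripper": -1, "slide": [-0.002, 0.001, 0.002], "dr": [0, -0.005, 0.001]},
  {"gripper": -1, "slide": [-0.002, 0.001, 0.002], "dr": [0, -0.005, 0.001]},
  {"gripper": -1, "slide": [-0.002, 0.001, 0.002], "dr": [0, -0.005, 0.001]},
], squeeze=20)

```text
time: 46.45
tcp_pos: [0.578, 0.0108, 0.095]
orientation: [0.102, 0.699, -0.102, 0.7]
force: [0.0, -0.7, -0.2]
width: 0.0539
```

Call:
send_rows([
  {"gripper": -1, "slide": [0, 0, 0], "dr": [0, 0, 0]},
  {"gripper": -1, "slide": [0, 0, 0], "dr": [0, 0, 0]},
  {"gripper": -1, "slide": [0, 0, 0], "dr": [0, 0, 0]},
  {"gripper": -1, "slide": [0, 0, 0], "dr": [0, 0, 0]},
  {"gripper": -1, "slide": [0, 0, 0], "dr": [0, 0, 0]},
])

```text
time: 46.95
tcp_pos: [0.5787, 0.0106, 0.0951]
orientation: [0.102, 0.699, -0.102, 0.701]
force: [-1.6, -0.7, -2.6]
width: 0.0157
```

Call:
send_rows([
  {"gripper": -1, "slide": [0, 0, 0], "dr": [0, 0, 0]},
  {"gripper": -1, "slide": [0, 0, 0], "dr": [0, 0, 0]},
])

```text
time: 47.15
tcp_pos: [0.5787, 0.0106, 0.0951]
orientation: [0.102, 0.699, -0.102, 0.7]
force: [1.2, -0.1, -0.1]
width: 0.0155
```

Call:
send_rows([
  {"gripper": -1, "slide": [0, 0, 0], "dr": [0.11, 0, 0]},
  {"gripper": -1, "slide": [0, 0, 0], "dr": [0.22, 0, 0]},
  {"gripper": -1, "slide": [0, 0, 0], "dr": [0.33, 0, 0]},
  {"gripper": -1, "slide": [0, 0, 0], "dr": [0.44, 0, 0]},
  {"gripper": -1, "slide": [0, 0, 0], "dr": [0.55, 0, 0]},
])

```text
time: 47.65
tcp_pos: [0.5783, 0.0109, 0.095]
orientation: [0.29, 0.645, -0.289, 0.646]
force: [-0.4, 1.3, 1.0]
width: 0.0156
```

Call:
send_rows([
  {"gripper": -1, "slide": [0, 0, 0], "dr": [0.11, 0, 0]},
  {"gripper": -1, "slide": [0, 0, 0], "dr": [0.22, 0, 0]},
  {"gripper": -1, "slide": [0, 0, 0], "dr": [0.33, 0, 0]},
  {"gripper": -1, "slide": [0, 0, 0], "dr": [0.44, 0, 0]},
  {"gripper": -1, "slide": [0, 0, 0], "dr": [0.55, 0, 0]},
])

```text
time: 48.15
tcp_pos: [0.5781, 0.0113, 0.095]
orientation: [0.455, 0.541, -0.455, 0.541]
force: [-0.1, 1.6, 0.4]
width: 0.0158
```

Call:
send_rows([
  {"gripper": -1, "slide": [0, 0, 0], "dr": [0.08, 0, 0]},
  {"gripper": -1, "slide": [0, 0, 0], "dr": [0.14, 0, 0]},
  {"gripper": -1, "slide": [0, 0, 0], "dr": [0.19, 0, 0]},
  {"gripper": -1, "slide": [0, 0, 0], "dr": [0.22, 0, 0]},
  {"gripper": -1, "slide": [0, 0, 0], "dr": [0.23, 0, 0]},
])

```text
time: 48.65
tcp_pos: [0.5781, 0.0115, 0.0951]
orientation: [0.514, 0.485, -0.514, 0.486]
force: [-0.1, 1.6, -0.3]
width: 0.0158
```

Run:
```python
from h import *
plan(); print(readout.observe()['wrist_torque'])
```

```text
t 48.65 tcp [0.5781 0.0115 0.0951] jaw -1.628 w 0.0158 F [-0.1  1.6 -0.3] q6 1.64
[ 0.28181399 -0.01181934  0.48452805]
```

Call:
send_rows([
  {"gripper": -1, "slide": [0, 0, 0], "dr": [0, 0, 0]},
  {"gripper": -1, "slide": [0, 0, 0], "dr": [0, 0, 0]},
  {"gripper": -1, "slide": [0, 0, 0], "dr": [0, 0, 0]},
  {"gripper": -1, "slide": [0, 0, 0], "dr": [0, 0, 0]},
  {"gripper": -1, "slide": [0, 0, 0], "dr": [0, 0, 0]},
])

```text
time: 49.15
tcp_pos: [0.5781, 0.0115, 0.0951]
orientation: [0.514, 0.485, -0.514, 0.486]
force: [0.4, 0.9, -0.2]
width: 0.0162
```

Call:
send_rows([
  {"gripper": 1, "slide": [0, 0, 0], "dr": [0, 0, 0]},
  {"gripper": 1, "slide": [0, 0, 0], "dr": [0, 0, 0]},
  {"gripper": 1, "slide": [0, 0, 0], "dr": [0, 0, 0]},
  {"gripper": 1, "slide": [0, 0, 0], "dr": [0, 0, 0]},
  {"gripper": 1, "slide": [0, 0, 0], "dr": [0, 0, 0]},
])

```text
time: 49.65
tcp_pos: [0.5779, 0.0115, 0.095]
orientation: [0.514, 0.485, -0.514, 0.485]
force: [-0.6, -0.4, -0.5]
width: 0.0541
```

Call:
send_rows([
  {"gripper": 1, "slide": [0, 0, 0], "dr": [0, 0, 0]},
  {"gripper": 1, "slide": [0, 0, 0], "dr": [0, 0, 0]},
  {"gripper": 1, "slide": [0, 0, 0], "dr": [0, 0, 0]},
  {"gripper": 1, "slide": [0, 0, 0], "dr": [0, 0, 0]},
  {"gripper": 1, "slide": [0, 0, 0], "dr": [0, 0, 0]},
])

```text
time: 50.15
tcp_pos: [0.5778, 0.0115, 0.095]
orientation: [0.514, 0.486, -0.514, 0.485]
force: [-0.6, 0.3, -0.2]
width: 0.0916
```

Call:
send_rows([
  {"gripper": 1, "slide": [0, 0, 0], "dr": [0, 0, 0]},
  {"gripper": 1, "slide": [-0.03, 0, 0], "dr": [0, 0, 0]},
  {"gripper": 1, "slide": [-0.06, 0, 0], "dr": [0, 0, 0]},
  {"gripper": 1, "slide": [-0.1, 0, 0], "dr": [0, 0, 0]},
  {"gripper": 1, "slide": [-0.1, 0, 0], "dr": [0, 0, 0]},
])

```text
time: 50.65
tcp_pos: [0.581, 0.0115, 0.2003]
orientation: [0.516, 0.484, -0.512, 0.487]
force: [0.8, -0.6, -0.3]
width: 0.0915
```

Call:
send_rows([
  {"gripper": 1, "slide": [0, -0.045, 0], "dr": [-0.039, 0, 0]},
  {"gripper": 1, "slide": [0, -0.09, 0.006], "dr": [-0.039, -0.002, -0.007]},
  {"gripper": 1, "slide": [0, -0.14, 0.006], "dr": [-0.039, -0.002, -0.007]},
  {"gripper": 1, "slide": [0, -0.14, 0.006], "dr": [-0.039, -0.002, -0.007]},
  {"gripper": 1, "slide": [0, -0.14, 0.006], "dr": [-0.039, -0.002, -0.007]},
])

```text
time: 51.15
tcp_pos: [0.4404, 0.0136, 0.1991]
orientation: [0.505, 0.495, -0.504, 0.496]
force: [-0.9, -0.3, 0.2]
width: 0.092
```

Run:
```python
from h import *
stacheck('w21.png')
a=-.018-np.pi/2
plan((.441,.0123,.08,a))
```

```text
bar 1381 [0.5782 0.0109 0.0497 0.0165 1.2897]
tray 1070 [ 0.4406  0.0121  0.1301  0.0601 -0.0194] zf 0.0574 zn 0.0571
t 51.20 tcp [0.4417 0.0136 0.1993] jaw -1.589 w 0.0920 F [0.1 0.1 1.1] q6 1.62
 slide [0.1193, -0.001, 0.0012] dr [-0.0, 0.001, -0.003] rows 2.4
```

View pics/w21.png

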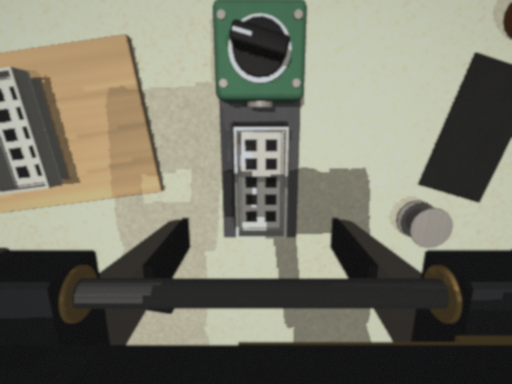

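Knob is home, board unmoved. Take the last housing to the board.

Call:
send_rows([
  {"gripper": 1, "slide": [0.045, -0.001, 0.001], "dr": [0, 0, -0.002]},
  {"gripper": 1, "slide": [0.09, -0.001, 0.001], "dr": [0, 0, -0.002]},
  {"gripper": 1, "slide": [0.12, -0.001, 0.001], "dr": [0, 0, -0.002]},
  {"gripper": 1, "slide": [0.12, -0.001, 0.001], "dr": [0, 0, -0.002]},
])

```text
time: 51.6
tcp_pos: [0.4396, 0.0124, 0.076]
orientation: [-0.503, -0.496, 0.506, -0.494]
force: [-0.6, -0.6, 0.3]
width: 0.0921
```

Call:
send_rows([
  {"gripper": 1, "slide": [0.018, 0.001, 0], "dr": [0, 0.001, 0.006]},
  {"gripper": 0.6, "slide": [0.035, 0.001, 0], "dr": [0, 0.001, 0.006]},
  {"gripper": 0.4, "slide": [0.035, 0.001, 0], "dr": [0, 0.001, 0.006]},
  {"gripper": 0.3, "slide": [0.035, 0.001, 0], "dr": [0, 0.001, 0.006]},
  {"gripper": -0.5, "slide": [0.035, 0.001, 0], "dr": [0, 0.001, 0.006]},
], squeeze=30)

```text
time: 52.1
tcp_pos: [0.4419, 0.0123, 0.0423]
orientation: [0.505, 0.495, -0.504, 0.496]
force: [0.3, -0.1, 0.3]
width: 0.0619
```

Call:
send_rows([
  {"gripper": -0.5, "slide": [0, 0, 0], "dr": [0, 0, 0]},
  {"gripper": -0.5, "slide": [0, 0, 0], "dr": [0, 0, 0]},
])

```text
time: 52.3
tcp_pos: [0.4426, 0.0124, 0.043]
orientation: [0.506, 0.494, -0.504, 0.496]
force: [0.1, 0.3, -3.1]
width: 0.0596
```

Call:
send_rows([
  {"gripper": -0.5, "slide": [-0.005, 0, 0], "dr": [0, 0, 0]},
  {"gripper": -0.5, "slide": [-0.015, 0, 0], "dr": [0, 0, 0]},
  {"gripper": -0.5, "slide": [-0.035, 0, 0], "dr": [0, 0, 0]},
  {"gripper": -0.5, "slide": [-0.065, 0, 0], "dr": [0, 0, 0]},
  {"gripper": -0.5, "slide": [-0.1, 0, 0], "dr": [0, 0, 0]},
])

```text
time: 52.8
tcp_pos: [0.4412, 0.0124, 0.1442]
orientation: [0.505, 0.495, -0.504, 0.496]
force: [1.2, 0.1, -3.6]
width: 0.0595
```

Run:
```python
from h import *
p,d,K,V=snap('wrist','w22.png');np.savez('pics/w22.npz',p=p,d=d,K=K,V=V)
p,d,K,V=snap('top','t22.png')
b=(.5045,.2925,.112)
plan((.46,.13,.145,-1.5))
```

```text
t 52.90 tcp [0.445  0.0125 0.1475] jaw -1.589 w 0.0595 F [ 0.5  1.5 -2.8] q6 1.61
 slide [0.0027, 0.0128, -0.1178] dr [-0.089, 0.0, -0.012] rows 2.4
```

View pics/w22.png

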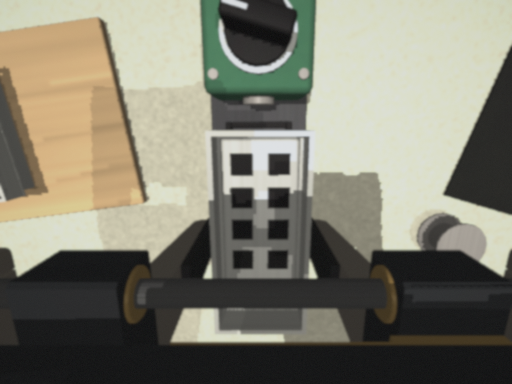

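View pics/t22.png

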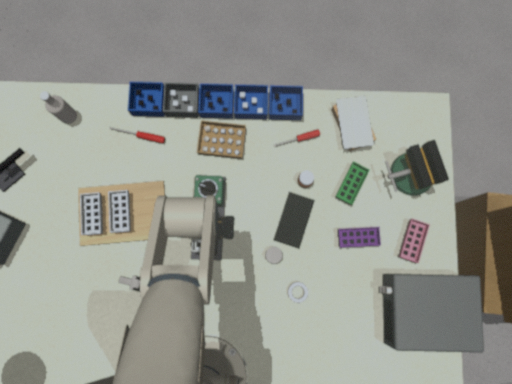

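Call:
send_rows([
  {"gripper": -0.5, "slide": [0.002, 0.005, -0.04], "dr": [-0.03, 0, 0]},
  {"gripper": -0.5, "slide": [0.002, 0.009, -0.08], "dr": [-0.06, 0, 0]},
  {"gripper": -0.5, "slide": [0.002, 0.013, -0.118], "dr": [-0.09, 0, -0.012]},
  {"gripper": -0.5, "slide": [0.002, 0.013, -0.118], "dr": [-0.09, 0, -0.012]},
])

```text
time: 53.3
tcp_pos: [0.4608, 0.1337, 0.1456]
orientation: [0.481, 0.519, -0.48, 0.518]
force: [0.6, -1.4, -2.9]
width: 0.0598
```

Run:
```python
from h import *
p,d,K,V=snap('wrist','w23.png');np.savez('pics/w23.npz',p=p,d=d,K=K,V=V)
C=cloud(d,K,V);m=(C[...,2]>.05)&(C[...,2]<.065)&(np.arange(384)[:,None]<245)&(C[...,1]>.24)&(C[...,1]<.335);P=C[m];print('tray',rect(P[:,:2]).round(4))
r,P=boardw(np.load('pics/w23.npz'));print(r.round(4))
# right edge & corner
b=(.5045,.2925,.112)
c=np.array([[.095,-.14],[-.095,-.14],[.095,.14]]);Rb=np.array([[np.cos(.112),-np.sin(.112)],[np.sin(.112),np.cos(.112)]])
print(proj(np.c_[c@Rb.T+[.5045,.2925],[.012]*3],K,V).round(0))
plan(slot(b,-1,.12),slot(b,-1,.043))
```

```text
tray [0.5039 0.292  0.1303 0.0618 0.1123]
[ 0.5039  0.2918  0.2778  0.1883 -1.4591]
[[240.  32.]
 [249. 216.]
 [-42.  44.]]
t 53.35 tcp [0.46   0.1319 0.1452] jaw -1.496 w 0.0598 F [-0.1 -0.7 -3.2] q6 1.77
 slide [0.0252, 0.0596, -0.0689] dr [-0.037, 0.0, 0.001] rows 1.9
 slide [0.077, 0.0, 0.0] dr [0.0, 0.0, 0.0] rows 1.5
```

View pics/w23.png

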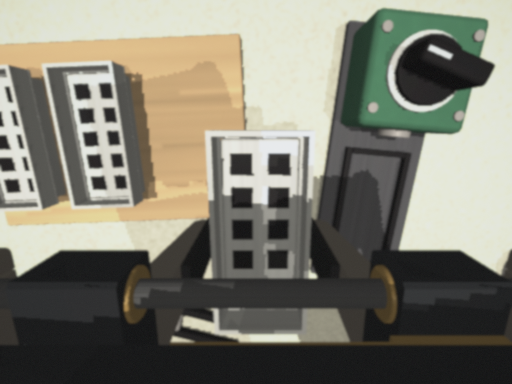

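Call:
send_rows([
  {"gripper": -0.5, "slide": [0.012, 0.03, -0.035], "dr": [-0.02, 0, 0]},
  {"gripper": -0.5, "slide": [0.025, 0.06, -0.069], "dr": [-0.037, 0, 0.001]},
  {"gripper": -0.5, "slide": [0.025, 0.06, -0.069], "dr": [-0.037, 0, 0.001]},
  {"gripper": -0.5, "slide": [0.025, 0.06, -0.069], "dr": [-0.037, 0, 0.001]},
])

```text
time: 53.75
tcp_pos: [0.5139, 0.2045, 0.1189]
orientation: [0.47, 0.527, -0.472, 0.527]
force: [-0.6, -0.7, -3.5]
width: 0.0598
```

Call:
send_rows([
  {"gripper": -0.5, "slide": [0.02, 0, 0], "dr": [0, 0, 0]},
  {"gripper": -0.5, "slide": [0.04, 0, 0], "dr": [0, 0, 0]},
  {"gripper": -0.5, "slide": [0.06, 0, 0], "dr": [0, 0, 0]},
  {"gripper": -0.5, "slide": [0.06, 0, 0], "dr": [0, 0, 0]},
])

```text
time: 54.15
tcp_pos: [0.5111, 0.2021, 0.057]
orientation: [0.469, 0.528, -0.474, 0.526]
force: [-0.0, -0.3, -3.4]
width: 0.0597
```

Run:
```python
from h import *
b=(.5045,.2925,.112)
plan(slot(b,-1,.043))
```

```text
t 54.15 tcp [0.5111 0.2021 0.057 ] jaw -1.460 w 0.0597 F [-0.  -0.3 -3.4] q6 1.84
 slide [0.0139, 0.0037, -0.0026] dr [-0.001, 0.003, 0.007] rows 0.3
```

Call:
send_rows([
  {"gripper": -0.5, "slide": [0.005, 0.0035, -0.0025], "dr": [0, 0.003, 0.007]},
  {"gripper": -0.5, "slide": [0.01, 0.0035, -0.0025], "dr": [0, 0.003, 0.007]},
  {"gripper": -0.5, "slide": [0.013, 0.0035, -0.0025], "dr": [0, 0.003, 0.007]},
  {"gripper": -0.5, "slide": [0.014, 0.0035, -0.0025], "dr": [0, 0.003, 0.007]},
  {"gripper": -0.5, "slide": [0.014, 0.0035, -0.0025], "dr": [0, 0.003, 0.007]},
])

```text
time: 54.65
tcp_pos: [0.5143, 0.205, 0.0431]
orientation: [0.472, 0.527, -0.472, 0.527]
force: [-0.5, 0.0, -3.7]
width: 0.0598
```

Run:
```python
from h import *
b=(.5045,.2925,.112)
plan(slot(b,-1,.0427))
```

```text
t 54.65 tcp [0.5143 0.205  0.0431] jaw -1.460 w 0.0598 F [-0.5  0.  -3.7] q6 1.84
 slide [0.0004, 0.0, -0.0001] dr [-0.001, -0.0, -0.0] rows 0.0
```

Call:
send_rows([
  {"gripper": -0.5, "slide": [0.0005, 0, 0], "dr": [0, 0, 0]},
  {"gripper": -0.5, "slide": [0.0005, 0, 0], "dr": [0, 0, 0]},
  {"gripper": 0.5, "slide": [0.0005, 0, 0], "dr": [0, 0, 0]},
  {"gripper": 0.5, "slide": [0.0005, 0, 0], "dr": [0, 0, 0]},
  {"gripper": 0.5, "slide": [0.0005, 0, 0], "dr": [0, 0, 0]},
])

```text
time: 55.15
tcp_pos: [0.5146, 0.2051, 0.0429]
orientation: [0.472, 0.527, -0.471, 0.527]
force: [-0.4, -0.2, -1.1]
width: 0.069
```

Call:
send_rows([
  {"gripper": 0.5, "slide": [-0.01, 0, 0], "dr": [0, 0, 0]},
  {"gripper": 0.5, "slide": [-0.04, 0, 0], "dr": [0, 0, 0]},
  {"gripper": 1, "slide": [-0.08, 0, 0], "dr": [0, 0, 0]},
  {"gripper": 1, "slide": [-0.13, 0, 0], "dr": [0, 0, 0]},
  {"gripper": 1, "slide": [-0.18, 0, 0], "dr": [0, 0, 0]},
])

```text
time: 55.65
tcp_pos: [0.514, 0.2048, 0.2253]
orientation: [0.472, 0.527, -0.471, 0.527]
force: [1.2, 0.1, -0.9]
width: 0.0907
```

Run:
```python
from h import *
plan((.40,.29,.23,-1.459))
```

```text
t 55.65 tcp [0.514  0.2048 0.2253] jaw -1.460 w 0.0907 F [ 1.2  0.1 -0.9] q6 1.84
 slide [-0.0047, -0.1038, -0.0972] dr [-0.001, -0.0, -0.0] rows 2.8
```

Call:
send_rows([
  {"gripper": 1, "slide": [-0.005, -0.1, -0.097], "dr": [0, 0, 0]},
  {"gripper": 1, "slide": [-0.005, -0.1, -0.097], "dr": [0, 0, 0]},
  {"gripper": 1, "slide": [-0.005, -0.1, -0.097], "dr": [0, 0, 0]},
  {"gripper": 1, "slide": [-0.005, -0.1, -0.097], "dr": [0, 0, 0]},
  {"gripper": 1, "slide": [-0.005, -0.1, -0.097], "dr": [0, 0, 0]},
])

```text
time: 56.15
tcp_pos: [0.4036, 0.2907, 0.2312]
orientation: [0.472, 0.527, -0.47, 0.528]
force: [-0.7, -0.4, 0.1]
width: 0.092
```

Run:
```python
from h import *
p,d,K,V=snap('wrist','w24.png');np.savez('pics/w24.npz',p=p,d=d,K=K,V=V)
r,P=boardw(np.load('pics/w24.npz'));print('board',r.round(4))
C=cloud(d,K,V);m=((C[...,2]>.05)&(C[...,2]<.065)&(np.arange(384)[:,None]<245)).astype(np.uint8)
n,l,s,_=cv2.connectedComponentsWithStats(m)
for i in range(1,n):
    if s[i,4]>150: P=C[l==i];print(s[i,4],rect(P[:,:2]).round(4),np.median(P[:,2]).round(4),[np.median(P[q][:,2]).round(4) for q in (P[:,0]>.53,P[:,0]<.47) if q.sum()])
p,d,K,V=snap('scene','s24.png')
```

```text
board [ 0.5036  0.2928  0.278   0.1875 -1.4587]
989 [0.5644 0.0469 0.1076 0.0428 0.491 ] 0.0577 [np.float64(0.0579)]
1284 [0.4942 0.3806 0.1302 0.0606 0.1118] 0.057 [np.float64(0.0569), np.float64(0.0571)]
1102 [0.5042 0.2921 0.1304 0.06   0.112 ] 0.0573 [np.float64(0.0573), np.float64(0.0575)]
1361 [0.5135 0.2046 0.1297 0.0609 0.1118] 0.057 [np.float64(0.0569), np.float64(0.0572)]
```

View pics/w24.png

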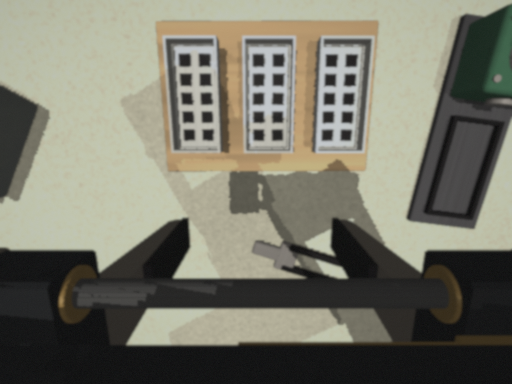

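View pics/s24.png

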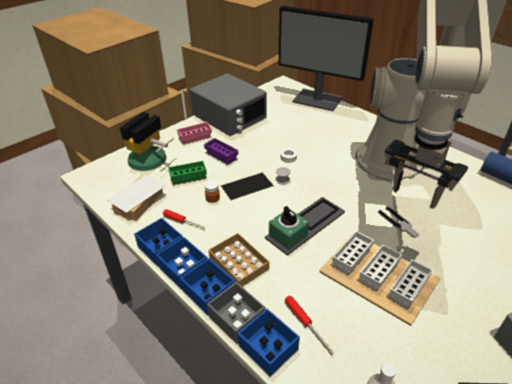

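```bash
python3 -c "
from h import *
print(order.close_job())"
```

```text
the job is handed in; nothing more can be done
None
```

All three keypad housings are marked and resting on the plywood board, and I handed the job in at about 56 s of the 210 s allowed. I took them one at a time from the top. For each, I seated it in the pocket and let go. I then turned the knob to its stop, held it about 0.5 s, and let it spring home before placing the housing.

- **Lifting:** pictures after each lift showed the rest of the stack still in place.
- **Seating:** each housing sat flat in the pocket, with its rim at 57 mm at both ends.
- **Knob:** each turn ended against the stop, with the wrist torque rising to about 0.5 N m. After each release the bar was back at its home angle (1.28–1.29 rad).
- **On the board:** the last measurement put all three rims at 57 mm, 88 mm apart and in line with the board. They are about 20 mm or more inside its edges.
- **Bystanders:** the spool, jar, screwdrivers, box of keycaps and coloured look-alikes looked undisturbed in the last scene picture.

I saw no knock to the board and no grip slip. No check failed or disagreed.

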